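# Set the adjustable wrench to the due nut of the pickle press and tighten it

### The arm

A 6-joint arm with a two-finger parallel gripper is mounted at the origin on the work surface. World frame = base frame: x ahead of the robot, y to its left, z up, the work surface at z = 0. Lengths are in mm, angles in rad, forces in N, time in s.
With the tool pointing down it reaches from about 350 to 875 mm from the base axis. Payload 4.2 kg.
Tool frame: the origin (TCP) lies on the mounting face of the last link; the fingertips stand 173 mm ahead of it and the grasp point (between the pads) lies 155 mm ahead of it; z points along the fingers, y is the direction in which the jaws open and shut (so a half turn about z gives the same grasp; the last joint's range is limited). The gripper opens to 85 mm and grips with 20 to 120 N. Pads are 22 mm wide; open, the fingers measure 114 mm over their backs; the gripper's body (76 mm by 85 mm) begins 54 mm behind the grasp point. The pads swing forward as they close: fully open they stand 13 mm farther back than shut.
Start: joints at [1.382, 0.385, 0.008, 0, -1.194, -0.259], TCP at [270.581, 563.37, 404.712] pointing down, gripper open.
Joint ranges: [-3.14, 3.14], [-1.21, 2.06], [-1.07, 1.41], [-3.16, 2.05], [-2.99, -0.16], [-3.1, 3.1]. Speed limits (rad/s): [2.79, 2.79, 3.14, 3.14, 3.14, 3.14].

### API

Orientations are given as a unit quaternion [x, y, z, w].
In Python, from bench import arm gives the robot as it stands. The module is installed in compiled form; this text tells all that it offers.
- The arm moves only by the tool play_rows, never from a script. Its argument "moves" is a list of rows, each a list of 3 entries, a list of its own where there are three numbers: the shift along the world's x, y, z in units of 30 cm (1.0 is 30 cm), then the turn about the world's z in units of 30 degrees (1.0 is 30 degrees), then the gripper's target within -1 to 1 (shut at 1, half-way at 0, fully open at -1). In form: [[[x, y, z], turn, jaw], ...]. A call has 1 to 12 rows; each row is the pose to reach, as a shift and turn from the pose measured when the call began; what a row does not reach only later rows make up. A row lasts 1/8 s, in which the tool goes at most 62.5 mm and 10.7 degrees, less where a joint would pass 70% of its speed; a pose out of reach is approached as far as the arm can. A call with a number of a shift or a turn outside -1 to 1 is refused whole. A call with a gripper value outside its range is refused whole. The fingers move at their own pace and stop on an object; the grip force is fixed at half the most. Time passes only in rows, so rows that repeat a pose let the fingers close. It gives the time, the measured TCP pose, the force and the opening at its end, in the units of the state.
- arm.read_state(): the state, without advancing time (a new reading comes with each control period).
- arm.get_image(name): name is "scene" or "side" or "wrist"; returns a dict with "pixels" (480x640x3 uint8, red, green, blue), "vfov" (degrees; the focal length in pixels is half the picture's height over the tangent of half this angle, whatever the lens; pixels are square), "cx", "cy" (the principal point, pixels), "xyz" and "rotation" of the camera in the world. Camera axes: x right, y up, looking along -z (the intrinsics and any distortion apply to the point x, -y, -z); pixel columns grow to the right and rows downward; lengths in mm; the calibration is good to about 2 mm. A picture is of the moment at which its call begins. There is no depth.
- arm.job_done(): hands the job in, once; it reports no verdict.
Trained networks look in a picture, given as the dict that the camera call returned (one of the last four; its "shot" number tells which), for a name from the list of things; names that differ only in an ending like _2 or _b are one class to them, and where a whole thing is asked for, a point or a joint stands for the part that bears it (a point fixed in the world has none). Each returns a list of dicts, best first, with "conf" (0 to 1); they miss things now and then, are a little off and sometimes report something else, mostly with a low value. They report only what shows in the picture. A call takes as long as a camera call. They do not tell look-alikes from the thing itself.
- arm.look_for(name, picture): "centre" ([x, y, z] in mm, in world coordinates, good to about 4 mm: the middle of the surface that is visible of it).
The state is a dict: "clock": time; "joints": joint angles; "joint_vel": joint speeds; "joint_efforts": joint torques, N m; "position": TCP position; "ee_rot": TCP orientation; "contact_force": force on the tool from outside, world axes, zero at the start; "wrist_torque": the same for the moment, N m; "gripper_width": finger opening in mm.
Only numpy, scipy, OpenCV 4.12 (cv2) and the standard library are available. Lean on these libraries where they do the work, as an engineer would, in place of code of your own. Each camera call takes 0.05 s, during which the arm holds its last target.

### The job

The white timer stands behind one of the two hexagon nuts on the pickle press: that nut is due. Roll the worm of the adjustable wrench until its jaws just fit that nut, lay the wrench flat on the press lid with the jaws round the nut, tighten the nut clockwise with the wrench until it comes to its stop, and leave the wrench there on the nut. Turn the nut only with the wrench, leave the other nut alone and do not push the things around it about.

Things in the scene. Friction and masses are not known exactly. Their poses are not given: they have to be found in the camera images.
- press: Pickle press, fixed: steel tub with a flat aluminium lid 150 (x) x 340 (y) mm, lid top 70 mm above the table. Origin: centre of its underside; z up, y along its length, x away from the robot at yaw 0. The nuts stand on the lid at x = 30 mm, y = -100 mm (small) and +100 mm (large).
- hex_small: Small steel hexagon nut, 38 mm across flats, 43.9 mm across corners. The hexagon is 16 mm high and stands on the lid; above it a round taper (38 to 30 mm diameter, 7 mm high), then a 22 mm stud, top 32 mm above the lid. Origin: on the nut's axis at lid level, z up. Two flats face its own +y and -y; corners lie on its x axis. Turns with joint nut_small.
- hex_large: Large steel hexagon nut, 50 mm across flats, 57.7 mm across corners. The hexagon is 16 mm high and stands on the lid; above it a round taper (50 to 42 mm diameter, 7 mm high), then a 22 mm stud, top 32 mm above the lid. Origin: on the nut's axis at lid level, z up. Two flats face its own +y and -y; corners lie on its x axis. Turns with joint nut_large.
- nut_small (a joint): Turn of the small nut in rad, growing clockwise seen from above (tightening). Hard stop at 0.90; starts between 0.05 and 0.30. Stiff: about 0.2 N m to turn; stays where left; does not rise or sink.
- nut_large (a joint): Turn of the large nut in rad, growing clockwise seen from above (tightening). Hard stop at 0.90; starts between 0.05 and 0.30. Stiff: about 0.2 N m to turn; stays where left; does not rise or sink.
- wrench: Loose wide-mouth adjustable wrench, steel, 192 mm long, about 0.45 kg, lying flat on the board, worm up. Origin: on the underside, on the handle's centre line, in the mouth. x points out of the mouth, z up, the handle runs to -x. Head 18 mm thick, x -70 to -32 mm, y -40 to +40 mm; its edge at x = -32 mm is the back of the mouth. Both jaws are 18 mm thick and reach to x = +20 mm.
- wrench_grip (a point): Middle of the wrench's handle at wrench x = -95 mm, y = 0, 8 mm above the underside: a good place to grip. The handle is 24 mm wide (y) and 16 mm thick, from x = -70 to -172 mm; centre of mass at about x = -80 mm. Axes as the wrench's.
- fixed_face (a point): Middle of the fixed jaw's face: wrench x = 0, y = -22 mm, 9 mm above the underside; the jaw lies on its -y side. On the nut the wrench lies flat with its underside on the lid, flats of the nut parallel to the wrench's x axis, the nut's axis at wrench x about 0 (-2 to +6 mm is good) and y = -22 mm + half the nut's width across flats.
- jaw_face (a point): Middle of the moving jaw's face, opposite fixed_face, at wrench y = -22 mm + gap; the jaw, 18 mm thick in y, lies on its +y side.
- jaw (a joint): Slide of the moving jaw in m: gap = 0.034 + this value; range 0 to 0.023 (gap 34 to 57 mm). Starts at a gap of 43.5 to 46 mm: too wide for the small nut, too narrow for the large one. Moved by the worm; held by friction (about 14 N) otherwise.
- worm: The wrench's worm (origin at its centre): steel roller, 26 mm diameter, 24 mm long, along the wrench's y axis, at wrench x = -50, y = 0; its top is 27 mm above the underside, 9 mm proud of the head. A fingertip pressed on top (5 to 10 N) and drawn along the wrench's x axis rolls it (about 2.5 N): towards the jaws (+x) opens, towards the handle shuts, 1.5 mm of gap per 10 mm. Stays where left.
- worm_turn (a joint): Turn of the worm in rad; jaw = 0.002 x this value.
- timer: White round kitchen timer with a grey press button on top, 68 mm in diameter, 45 mm high, loose on the table beyond the press (+x side in the press's frame), behind the nut that is due: if its y in the press's frame is positive the large nut is due, otherwise the small one. Origin: centre of its underside. Leave it standing.
- mug: Teal ceramic mug, 76 mm in diameter, 85 mm high, loose, beyond the press behind the nut that is not due. Origin: centre of its underside.
- jar: Glass jar with a screw-top lid, 80 mm in diameter, 120 mm high, loose. Origin: centre of its underside.
- board: Walnut cutting board 240 (x) x 260 (y) x 18 mm, fixed on the table; the wrench lies on it. Origin: centre of its underside.
Not all that is in view belongs to the job. Leave any red look-alike of the wrench alone.

How it is judged:
By the outcome, as a careful person would: the job done as asked, in the order asked, and still so for the second after the job is handed in, with the robot touching nothing.
It also fails if it takes over 61 s, if anything falls off the work surface, if the arm or the gripper's body presses on something with over 40 N, if the wrist force passes 120 N, or if a joint passes its speed limit or range.

## Working session

There is one attempt and no reset: what is moved stays moved. The work goes in short steps, Python scripts to look and compute and a tool call to move; the robot and the scene stay as the last step left them, time stands still between calls to the robot, and variables do not carry over. Pictures are saved under pics/ and viewed, and the job is handed in when it is done.

Besides the shell and the picture viewer there is one more tool, called after "Request:" as name([rows], argument=value, ...), one row to a line, values as JSON. play_rows: Moves the arm, as the interface text tells. Shifts and turns lie within -1 to 1; 1 stands for 30 cm of shift or 30 degrees of turn. Its arguments: {"type":"object","properties":{"moves":{"type":"array"}},"required":["moves"]}

```bash
mkdir -p pics; ls
python3 - <<'E'
from bench import arm
import cv2
s=arm.read_state()
for k in s: print(k,s[k])
for n in ["scene","side","wrist"]:
    p=arm.get_image(n)
    cv2.imwrite(f"pics/{n}0.png",p["pixels"][:,:,::-1])
    print(n,{k:p[k] for k in p if k!="pixels"})
    for t in ["press","hex_small","hex_large","wrench","worm","timer","mug","jar","board","wrench_grip","fixed_face","jaw_face"]:
        print(t,[( [round(c) for c in d["centre"]],round(d["conf"],2)) for d in arm.look_for(t,p)[:3]])
print(arm.read_state()["clock"])
E
```

```text
pics
clock 0.0
joints [ 1.38162748e+00  3.85582360e-01  6.61769416e-03 -4.63430217e-04
 -1.19398079e+00 -2.58610435e-01]
joint_vel [-0.00087704 -0.0003131  -0.00074152 -0.00082897  0.0005353   0.00062856]
joint_efforts [ 5.09141246e-04 -3.92291522e+01  1.88400578e+01  4.18611825e+00
 -4.69834442e-03 -5.88027802e-06]
position [270.4812427  563.22157862 403.60767419]
ee_rot [ 9.75021663e-01 -2.22107081e-01 -1.77934391e-04  1.08139476e-03]
contact_force [-0.35689632 -0.28983398 -0.0264548 ]
wrist_torque [ 0.02287491  0.02399898 -0.0076028 ]
gripper_width 85.390195499985
scene {'vfov': 56.502480616178254, 'cx': 321.50851308032867, 'cy': 236.66113516365425, 'xyz': array([1126.48940634, -470.9748003 ,  602.34999911]), 'rotation': array([0.40234302, 0.22701836, 0.45030449, 0.7640737 ]), 'shot': 1}
press [([608, 102, 70], 0.95), ([738, 64, 58], 0.73)]
hex_small [([614, 43, 86], 0.94)]
hex_large [([607, 242, 87], 0.91), ([622, 39, 88], 0.6)]
wrench [([231, -362, 17], 0.96), ([487, -364, 34], 0.9), ([376, -52, 20], 0.75)]
worm [([497, -360, 40], 0.57)]
timer [([722, 233, 31], 0.8)]
mug [([738,
[... 858 characters left out ...]
), ([601, 42, 84], 0.64)]
jar [([711, -172, 84], 0.7)]
board [([504, -351, 15], 0.78), ([530, -391, 34], 0.69)]
wrench_grip [([478, -370, 36], 0.9), ([212, -366, 20], 0.88)]
fixed_face [([352, -50, 13], 0.9), ([473, -365, 37], 0.89), ([215, -367, 22], 0.68)]
jaw_face [([255, -393, 17], 0.75), ([405, -58, 14], 0.73), ([536, -391, 34], 0.7)]
wrist {'vfov': 65.86984261747621, 'cx': 316.80245090038994, 'cy': 239.58750920132252, 'xyz': array([338.03989702, 530.61803032, 373.31873886]), 'rotation': array([ 0.07898132, -0.12542117,  0.83695016, -0.52682626]), 'shot': 3}
press []
hex_small []
hex_large []
wrench []
worm []
timer []
mug []
jar []
board []
wrench_grip []
fixed_face []
jaw_face []
1.95
```

View pics/scene0.png

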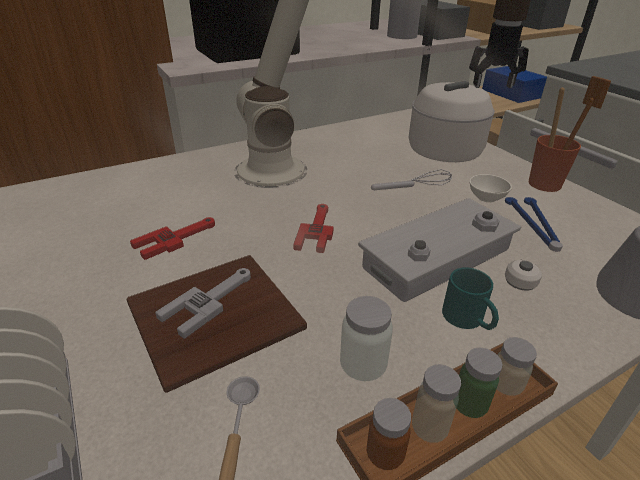

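View pics/side0.png

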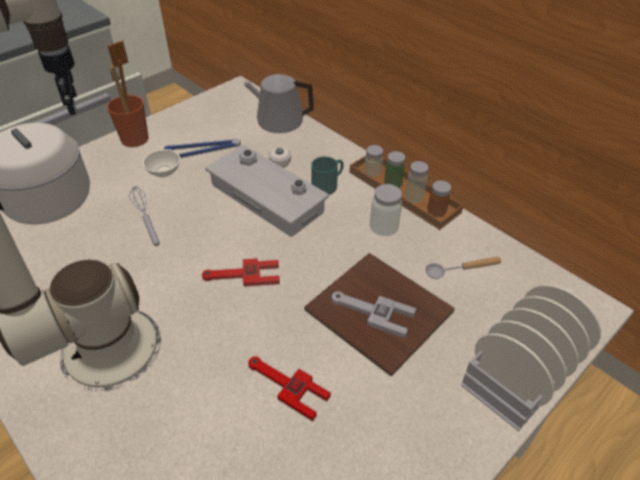

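View pics/wrist0.png

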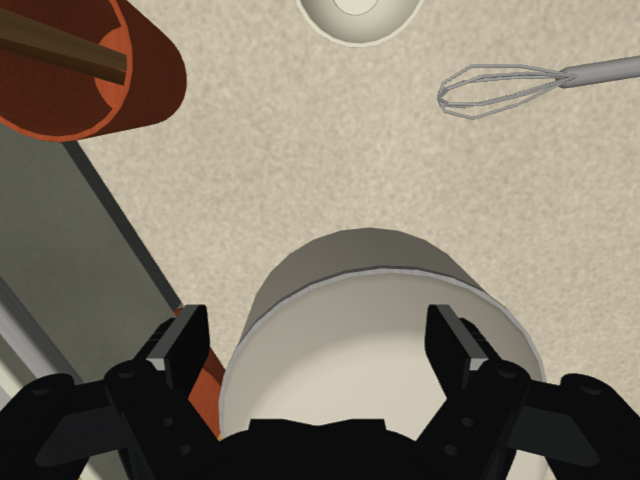

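```bash
cat > h.py <<'E'
import numpy as np, cv2
from scipy.spatial.transform import Rotation as R
def f(p): return 240/np.tan(np.radians(p["vfov"])/2)
def ray(p,u,v):
    d=np.array([(u-p["cx"])/f(p),-(v-p["cy"])/f(p),-1.])
    return R.from_quat(p["rotation"]).apply(d)
def onz(p,u,v,z):
    d=ray(p,u,v); o=np.array(p["xyz"]); return o+d*(z-o[2])/d[2]
def proj(p,X):
    c=R.from_quat(p["rotation"]).inv().apply(np.atleast_2d(X)-np.array(p["xyz"]))
    return np.c_[p["cx"]+f(p)*c[:,0]/-c[:,2], p["cy"]-f(p)*c[:,1]/-c[:,2]]
def save(n,img,scale=1,crop=None):
    if crop: x0,y0,x1,y1=crop; img=img[y0:y1,x0:x1]
    if scale!=1: img=cv2.resize(img,None,fx=scale,fy=scale,interpolation=cv2.INTER_CUBIC)
    cv2.imwrite("pics/"+n+".png",img[:,:,::-1])
E
cat > cams.py <<'E'
import numpy as np
scene={'vfov': 56.502480616178254, 'cx': 321.50851308032867, 'cy': 236.66113516365425, 'xyz': np.array([1126.48940634, -470.9748003 ,  602.34999911]), 'rotation': np.array([0.40234302, 0.22701836, 0.45030449, 0.7640737 ])}
side={'vfov': 46.289352210135945, 'cx': 311.462279399535, 'cy': 239.05749519630254, 'xyz': np.array([-153.26397935, -825.33410126, 1059.92623004]), 'rotation': np.array([ 0.35378709, -0.13796481, -0.33965475,  0.86048536])}
E
python3 - <<'E'
from h import *; from cams import *
for n,uv,z in [("handle end",(243,273),34),("jawtipA",(160,316),36),("jawtipB",(184,331),36),("worm",(199,297),45),("nutS",(421,243),102),("nutL",(487,214),102),("press c",(361,241),70),("press c2",(407,292),70),("c3",(519,234),70),("c4",(466,205),70),("board",(128,300),18),("board",(249,258),18),("board",(305,321),18),("board",(166,379),18),("base",(270,172),0)]:
    print(n,onz(scene,*uv,z).round())
for n,uv,z in [("handle end",(337,297),34),("jawtipA",(413,314),36),("jawtipB",(405,333),36),("worm",(382,311),45),("nutS",(298,184),102),("nutL",(248,155),102),("base",(110,340),0),("board",(370,256),18),("board",(452,308),18),("board",(391,370),18),("board",(306,306),18)]:
    print(n,onz(side,*uv,z).round())
E
for i in 0; do python3 - <<'E'
import cv2
a=cv2.imread('pics/scene0.png');b=cv2.imread('pics/side0.png')
cv2.imwrite('pics/c1.png',cv2.resize(a[240:390,110:320],None,fx=3.7,fy=3.7,interpolation=2))
cv2.imwrite('pics/c2.png',cv2.resize(a[180:320,350:560],None,fx=3.7,fy=3.7,interpolation=2))
E
done
```

```text
handle end [ 459. -263.   34.]
jawtipA [ 503. -434.   36.]
jawtipB [ 558. -407.   36.]
worm [ 498. -362.   45.]
nutS [616.  46. 102.]
nutL [600. 240. 102.]
press c [520. -26.  70.]
press c2 [689. -40.  70.]
c3 [657. 285.  70.]
c4 [515. 271.  70.]
board [ 412. -475.   18.]
board [ 399. -228.   18.]
board [ 620. -209.   18.]
board [ 626. -456.   18.]
base [ 19. -10.   0.]
handle end [ 450. -262.   34.]
jawtipA [ 539. -416.   36.]
jawtipB [ 486. -437.   36.]
worm [ 489. -366.   45.]
nutS [604.  43. 102.]
nutL [586. 233. 102.]
base [ 9. 19.  0.]
board [ 613. -217.   18.]
board [ 631. -459.   18.]
board [ 403. -471.   18.]
board [ 387. -223.   18.]
```

View pics/c1.png

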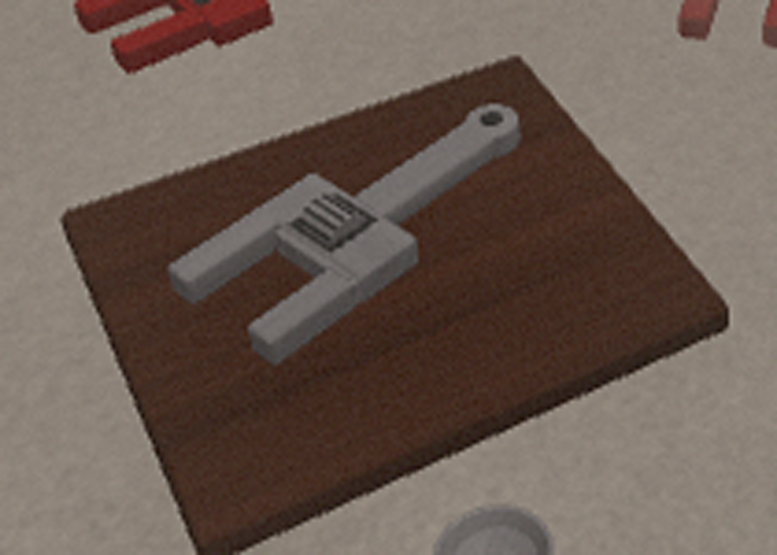

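View pics/c2.png

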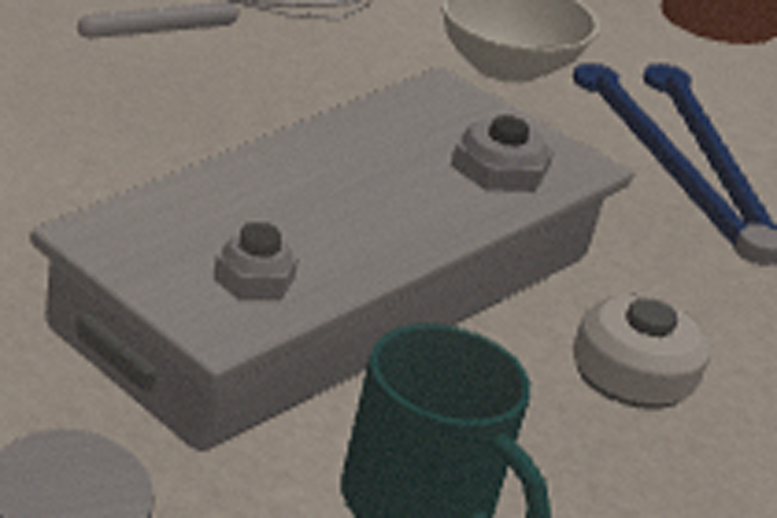

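Request:
play_rows([
  [[0.1, -0.2, 0], -0.2, 1],
  [[0.2, -0.4, 0], -0.5, 1],
  [[0.3, -0.6, 0], -0.8, 1],
  [[0.35, -0.8, 0], -1.0, 1],
  [[0.4, -1.0, 0], -1.33, 1],
  [[0.4, -1.0, 0], -1.33, 1],
])

```text
out of range; nothing moved
```

Request:
play_rows([
  [[0.05, -0.2, 0], 0, 1],
  [[0.1, -0.4, 0], 0, 1],
  [[0.1, -0.6, 0], 0, 1],
  [[0.15, -0.8, 0], 0, 1],
  [[0.2, -1.0, 0], 0, 1],
  [[0.2, -1.0, 0], 0, 1],
])

```text
clock: 2.7
position: [330.6, 259.9, 405.2]
ee_rot: [0.975, -0.224, 0.0, -0.0]
contact_force: [0.8, 1.4, 0.1]
gripper_width: -0.2
```

Request:
play_rows([
  [[0.05, -0.2, 0], -0.2, 1],
  [[0.1, -0.4, 0], -0.5, 1],
  [[0.15, -0.6, 0], -0.8, 1],
  [[0.2, -0.8, 0], -1.0, 1],
  [[0.2, -1.0, 0], -1.0, 1],
  [[0.2, -1.0, 0], -1.0, 1],
])

```text
clock: 3.45
position: [390.6, -43.0, 405.1]
ee_rot: [0.882, -0.472, 0.0, -0.0]
contact_force: [-0.6, 1.8, -0.7]
gripper_width: -0.0
```

Request:
play_rows([
  [[0.05, -0.2, 0], -0.2, 1],
  [[0.1, -0.4, 0], -0.33, 1],
  [[0.15, -0.6, 0], -0.33, 1],
  [[0.2, -0.75, 0], -0.33, 1],
  [[0.2, -0.75, 0], -0.33, 1],
])

```text
clock: 4.08
position: [452.4, -269.4, 404.2]
ee_rot: [0.837, -0.547, -0.0, 0.0]
contact_force: [0.6, 0.7, 0.2]
gripper_width: 0.1
```

Run:
```python
from bench import arm
from h import *
s=arm.read_state(); print(s["joints"].round(3),s["position"].round(1),s["clock"],s["contact_force"])
p=arm.get_image("wrist"); save("w1",p["pixels"]); q={k:p[k] for k in p if k!="pixels"}; print(q)
```

```text
[-0.229  0.218 -0.233  0.    -1.121  0.642] [ 452.4 -269.4  404.2] 4.075 [0.5555067  0.70562982 0.19371782]
{'vfov': 65.86984261747621, 'cx': 316.80245090038994, 'cy': 239.58750920132252, 'xyz': array([ 482.4309546 , -338.33069985,  372.75621899]), 'rotation': array([ 0.03055163, -0.1452107 ,  0.96787369, -0.20298022]), 'shot': 4}
```

View pics/w1.png

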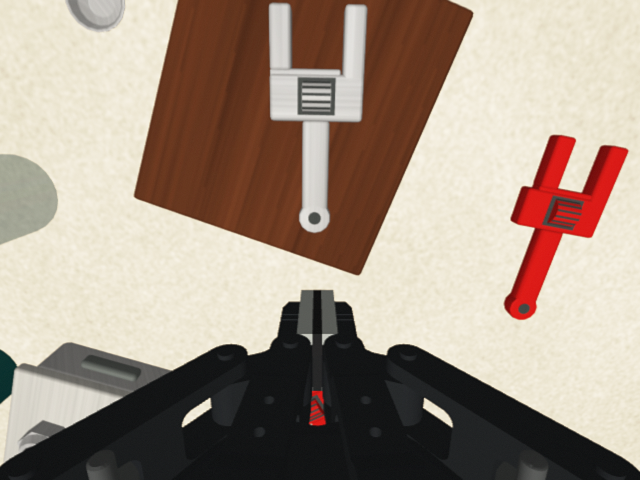

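```bash
cat >> cams.py <<'E'
w1={'vfov': 65.86984261747621, 'cx': 316.80245090038994, 'cy': 239.58750920132252, 'xyz': np.array([ 482.4309546 , -338.33069985,  372.75621899]), 'rotation': np.array([ 0.03055163, -0.1452107 ,  0.96787369, -0.20298022])}
E
python3 - <<'E'
import cv2
a=cv2.imread('pics/w1.png'); cv2.imwrite('pics/w1c.png',cv2.resize(a[0:130,255:385],None,fx=4.6,fy=4.6,interpolation=2))
E
```

```text
(no output)
```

View pics/w1c.png

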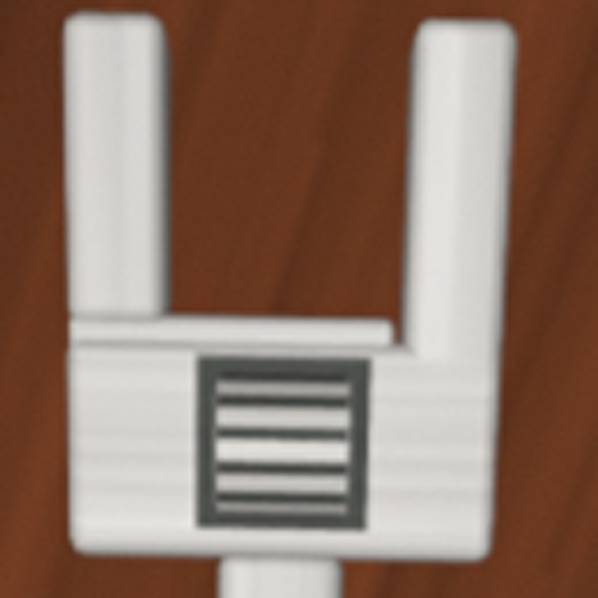

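```bash
cat > fit.py <<'E'
from h import *
from scipy.optimize import least_squares
def fitw(p,pts,x0,zb):
    # pts: list of (u,v,wx,wy,wz) ; wy may use 'g' tuple
    def model(q):
        c,s=np.cos(q[2]),np.sin(q[2]); out=[]
        for u,v,x,y,z in pts:
            if isinstance(y,str): y=-22+q[3]+float(y)
            out.append([q[0]+c*x-s*y,q[1]+s*x+c*y,zb+z])
        return np.array(out)
    uv=np.array([[a[0],a[1]] for a in pts])
    r=least_squares(lambda q:(proj(p,model(q))-uv).ravel(),x0,loss='soft_l1')
    return r.x,np.round(r.fun.reshape(-1,2),1)
E
python3 - <<'E'
from fit import *; from cams import *
c=lambda a,b:(255+a/4.6,b/4.6)
pts=[c(70,552)+(-70,40,18),c(492,557)+(-70,-40,18),c(417,20)+(20,-22,18),c(515,24)+(20,-40,18),c(66,14)+(20,"18",18),c(164,16)+(20,"0",18),(314.3,218.5,-160,0,16),c(283,447)+(-50,0,27)]
x,r=fitw(w1,pts,[520,-410,-1.15,45],18)
print(x,np.degrees(x[2]));print(r)
E
```

```text
[ 511.38544479 -405.34821075   -1.17305498   42.90806694] -67.2110996151395
[[-0.5  1.4]
 [ 0.1  1.9]
 [-0.4 -0.3]
 [ 0.9 -0.8]
 [-0.7 -0.4]
 [ 0.7 -0.4]
 [ 0.2  3.8]
 [-0.2 -0.4]]
```

Run:
```python
from fit import *; from cams import *
c=lambda a,b:(255+a/4.6,b/4.6)
pts=[c(70,552)+(-70,40,18),c(492,557)+(-70,-40,18),c(417,20)+(20,-22,18),c(515,24)+(20,-40,18),c(66,14)+(20,"18",18),c(164,16)+(20,"0",18),c(283,447)+(-50,0,27)]
x,r=fitw(w1,pts,[520,-410,-1.15,45],18)
print(x,np.degrees(x[2]));print(r)
C,S=np.cos(x[2]),np.sin(x[2])
for n,wx in [("worm",-50),("grip",-95),("end",-172)]:
    print(n,x[0]+C*wx,x[1]+S*wx)
print(proj(w1,[[x[0]+C*-172,x[1]+S*-172,34]]))
```

```text
[ 511.35400287 -405.23669075   -1.17146706   42.87005979] -67.12011819160053
[[-0.4  1.7]
 [ 0.2  1.9]
 [-0.4 -0.2]
 [ 0.9 -0.7]
 [-0.7 -0.2]
 [ 0.7 -0.2]
 [-0.2 -0.3]]
worm 491.9139792907138 -359.1705916830463
grip 474.41795807137737 -317.7111025220288
end 444.4803217627349 -246.76930995762112
[[314.59739481 234.6609677 ]]
```

Request:
play_rows([
  [[0.06, -0.13, -0.15], -0.03, 1],
  [[0.12, -0.27, -0.3], -0.03, 1],
  [[0.12, -0.27, -0.45], -0.03, 1],
  [[0.12, -0.27, -0.59], -0.03, 1],
  [[0.12, -0.27, -0.59], -0.03, 1],
  [[0.12, -0.27, -0.59], -0.03, 1],
])

```text
clock: 4.88
position: [489.1, -348.2, 229.3]
ee_rot: [0.834, -0.552, 0.001, -0.0]
contact_force: [0.1, -0.3, 0.8]
gripper_width: -0.2
```

Run:
```python
from bench import arm
from h import *
s=arm.read_state(); print(s["position"].round(1),s["clock"],s["contact_force"])
p=arm.get_image("wrist"); save("w2",p["pixels"]); print({k:p[k].tolist() for k in ["xyz","rotation"]})
p=arm.get_image("scene"); save("s2",p["pixels"],4,(110,210,310,360))
```

```text
[ 489.1 -348.2  229.3] 4.875 [ 0.08260538 -0.29605953  0.79463624]
{'xyz': [518.3653804785172, -417.54125293474954, 198.03741077051518], 'rotation': [0.028663375270099333, -0.14464592214702704, 0.9691500888332919, -0.19749448964156943]}
```

View pics/w2.png

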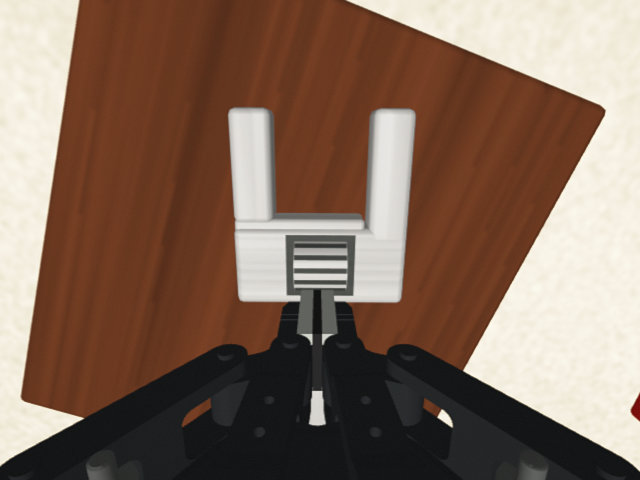

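View pics/s2.png

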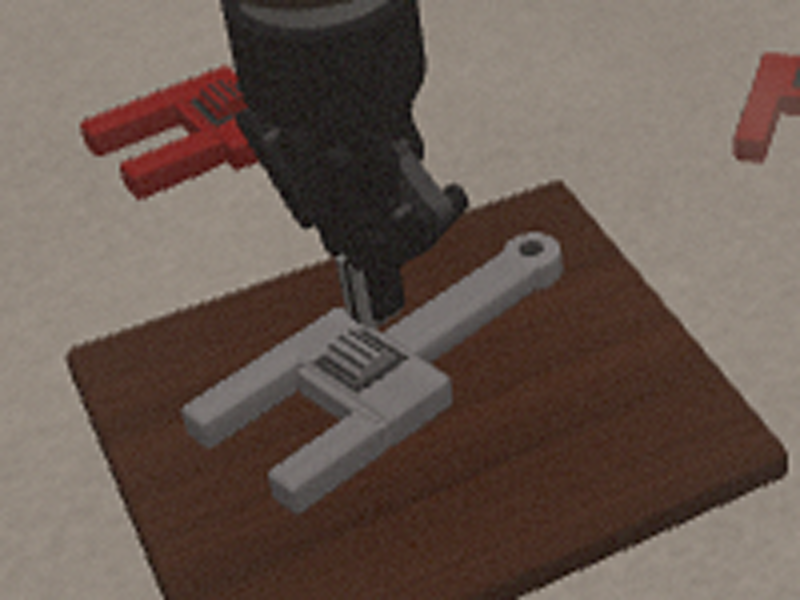

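```bash
python3 - <<'E'
import cv2
a=cv2.imread('pics/w2.png'); cv2.imwrite('pics/w2c.png',cv2.resize(a[95:305,220:420],None,fx=2.85,fy=2.85,interpolation=2))
E
cat >> cams.py <<'E'
def wc(xyz,rot):
    d=dict(w1); d['xyz']=np.array(xyz); d['rotation']=np.array(rot); return d
w2=wc([518.3653804785172, -417.54125293474954, 198.03741077051518],[0.028663375270099333, -0.14464592214702704, 0.9691500888332919, -0.19749448964156943])
E
python3 - <<'E'
from fit import *; from cams import *
pts=[(240,300.5,-70,40,18),(402.5,301,-70,-40,18),(370.5,109,20,-22,18),(415,110,20,-40,18),(229,109,20,"18",18),(272.5,109,20,"0",18),(320.5,264.5,-50,0,27)]
x,r=fitw(w2,pts,[511,-405,-1.17,43],18)
print(x,np.degrees(x[2]));print(r)
for wx in(-50,-95):print(x[:2]+wx*np.array([np.cos(x[2]),np.sin(x[2])]))
E
```

```text
[ 512.97273071 -406.13359362   -1.15546801   40.76811884] -66.2034403031811
[[-2.3  5.7]
 [ 0.7  3.3]
 [ 0.9 -1.9]
 [ 0.1 -3.5]
 [-0.   0.2]
 [ 0.  -0.5]
 [-0.5  9.4]]
[ 492.79821284 -360.38439878]
[ 474.64114677 -319.21012342]
```

View pics/w2c.png

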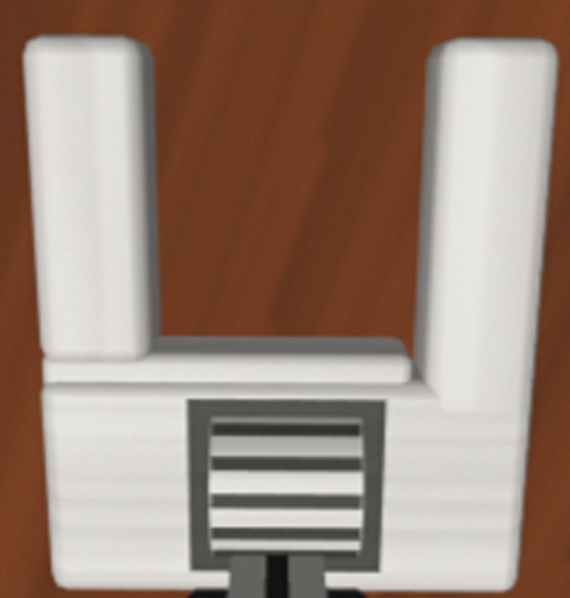

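Run:
```python
from fit import *; from cams import *
for dz in (-6,-3,0,3,6):
  pts=[(240,301.5,-70,40,18),(402.5,302,-70,-40,18),(370,108,20,-22,18),(416,108.5,20,-40,18),(228,107.5,20,"18",18),(274,107.5,20,"0",18),(235,230,-32,40,18)]
  x,r=fitw(w2,pts,[511,-405,-1.17,43],18+dz)
  print(dz,x,np.degrees(x[2]));print(r.tolist(),(r**2).sum())
```

```text
-6 [ 512.08865773 -406.45698403   -1.16609141   42.81587713] -66.8121162899853
[[0.5, -1.5], [-1.7, -2.3], [2.1, 0.5], [-1.8, -0.1], [2.0, 1.5], [-2.0, 1.3], [0.4, -3.6]] 43.650000000000006
-3 [ 512.11118571 -406.60584203   -1.1646928    42.31004287] -66.73198213005034
[[-0.5, 1.0], [-0.0, 0.0], [3.1, -0.3], [0.0, -1.0], [1.6, 0.9], [-1.6, 0.7], [-0.8, -2.2]] 23.85
0 [ 512.72628458 -406.48777484   -1.16031917   41.09943115] -66.48139116933183
[[-2.3, 3.9], [0.7, 2.3], [2.5, -1.2], [0.2, -2.1], [1.2, 0.6], [-1.2, 0.2], [-3.3, -0.3]] 52.68
3 [ 513.35448897 -406.23322322   -1.16133671   39.93080558] -66.53969203877351
[[-5.2, 6.7], [0.6, 5.2], [1.9, -1.6], [0.5, -2.4], [0.8, 0.1], [-0.8, -0.3], [-6.4, 1.3]] 155.54000000000002
6 [ 513.92586138 -405.85287614   -1.16125889   38.74650377] -66.5352335310427
[[-8.0, 10.0], [0.5, 8.4], [1.3, -1.6], [0.7, -2.5], [0.4, 0.1], [-0.4, -0.3], [-9.4, 3.5]] 346.83000000000004
```

Request:
play_rows([
  [[-0.002, -0.007, -0.02], 0, 1],
  [[-0.002, -0.007, -0.035], 0, 1],
  [[-0.002, -0.007, -0.035], 0, 1],
  [[-0.002, -0.007, -0.038], 0, 1],
])

```text
clock: 5.48
position: [488.3, -350.9, 218.6]
ee_rot: [0.834, -0.552, 0.002, -0.0]
contact_force: [0.5, 0.3, 0.2]
gripper_width: 0.2
```

Request:
play_rows([
  [[0, 0, -0.003], 0, 1],
  [[0, 0, -0.003], 0, 1],
])

```text
clock: 5.72
position: [488.4, -351.0, 218.1]
ee_rot: [0.834, -0.552, 0.002, -0.0]
contact_force: [-1.5, 0.7, 3.9]
gripper_width: 0.1
```

Request:
play_rows([
  [[0, 0, -0.003], 0, 1],
  [[0, 0, -0.003], 0, 1],
])

```text
clock: 5.98
position: [488.4, -351.0, 218.0]
ee_rot: [0.834, -0.552, 0.002, -0.0]
contact_force: [-1.5, 1.7, 6.4]
gripper_width: 0.3
```

Request:
play_rows([
  [[0.004, -0.01, -0.004], 0, 1],
  [[0.009, -0.02, -0.004], 0, 1],
  [[0.013, -0.031, -0.004], 0, 1],
  [[0.017, -0.041, -0.004], 0, 1],
  [[0.022, -0.051, -0.004], 0, 1],
  [[0.026, -0.061, -0.004], 0, 1],
  [[0.026, -0.061, -0.004], 0, 1],
])

```text
clock: 6.85
position: [496.2, -369.7, 217.8]
ee_rot: [0.834, -0.552, 0.003, -0.0]
contact_force: [-1.3, 0.1, 5.9]
gripper_width: 0.2
```

Run:
```python
from bench import arm
from h import *
s=arm.read_state(); print(s["position"].round(1),s["clock"],s["contact_force"])
p=arm.get_image("wrist"); save("w3",p["pixels"]); print({k:p[k].tolist() for k in ["xyz","rotation"]})
```

```text
[ 496.2 -369.7  217.8] 6.85 [-1.33917607  0.10222341  5.8721661 ]
{'xyz': [525.5227707201441, -439.13329766111076, 186.82801841945047], 'rotation': [0.02748891029105213, -0.14335063812436388, 0.9693845200315622, -0.1974553283239684]}
```

View pics/w3.png

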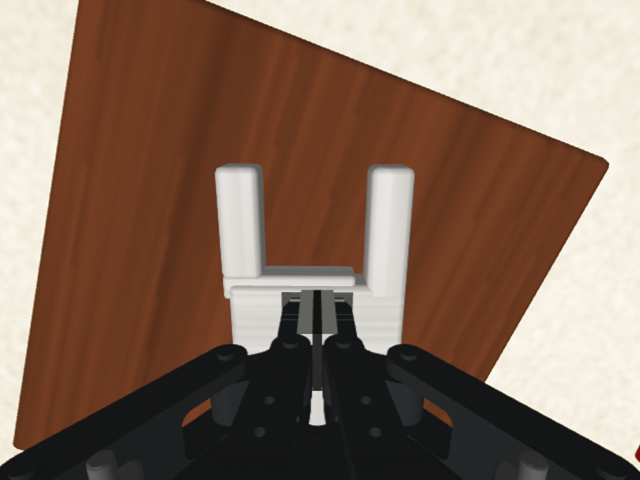

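Request:
play_rows([
  [[0, 0, 0.03], 0, 1],
  [[-0.013, 0.03, 0.03], 0, 1],
  [[-0.026, 0.062, 0.03], 0, 1],
  [[-0.026, 0.062, 0.015], 0, 1],
  [[-0.026, 0.062, -0.002], 0, 1],
  [[-0.026, 0.062, -0.004], 0, 1],
  [[-0.026, 0.062, -0.004], 0, 1],
])

```text
clock: 7.78
position: [488.7, -351.3, 218.0]
ee_rot: [0.834, -0.552, 0.003, 0.0]
contact_force: [-2.9, 2.3, 8.6]
gripper_width: 0.1
```

Request:
play_rows([
  [[0.004, -0.01, -0.004], 0, 1],
  [[0.009, -0.02, -0.004], 0, 1],
  [[0.013, -0.031, -0.004], 0, 1],
  [[0.017, -0.041, -0.004], 0, 1],
  [[0.022, -0.051, -0.004], 0, 1],
  [[0.026, -0.061, -0.004], 0, 1],
  [[0.026, -0.061, -0.004], 0, 1],
])

```text
clock: 8.65
position: [496.7, -370.3, 217.6]
ee_rot: [0.834, -0.552, 0.004, 0.001]
contact_force: [-0.8, -0.5, 5.9]
gripper_width: 0.4
```

Request:
play_rows([
  [[0, 0, 0.03], 0, 1],
  [[-0.013, 0.03, 0.035], 0, 1],
  [[-0.026, 0.062, 0.035], 0, 1],
  [[-0.026, 0.062, 0.035], 0, 1],
  [[-0.026, 0.062, 0.035], 0, 1],
])

```text
clock: 9.28
position: [489.0, -351.4, 228.0]
ee_rot: [0.834, -0.552, 0.004, 0.001]
contact_force: [-0.2, 0.4, 0.0]
gripper_width: -0.2
```

Run:
```python
from bench import arm
from h import *
s=arm.read_state(); print(s["position"].round(1),s["clock"],s["contact_force"])
p=arm.get_image("wrist"); save("w4",p["pixels"]); save("w4c",p["pixels"],2.85,(210,95,420,305));print({k:p[k].tolist() for k in ["xyz","rotation"]})
```

```text
[ 489.  -351.4  228. ] 9.275 [-0.21756056  0.39943826  0.01170426]
{'xyz': [518.4245725438243, -420.8517009965098, 197.14177473149354], 'rotation': [0.027503503431766472, -0.14228240369232575, 0.9693877886466067, -0.19820845118550018]}
```

View pics/w4c.png

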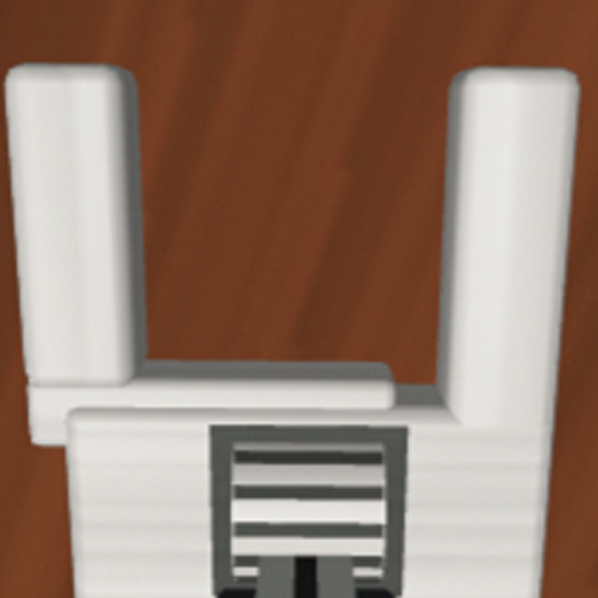

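Run:
```python
import cv2,numpy as np
for n,rows in [("w2",(112,130,160,190,212,216,219,222,232,236,240)),("w4",(125,150,180,205,220,232,236,240,243,247,250,255))]:
    a=cv2.imread(f'pics/{n}.png').astype(float)
    g=a[:,:,0]  # blue: wood dark, steel bright
    for r in rows:
        l=g[r,200:430]; t=120
        k=np.where((l[:-1]-t)*(l[1:]-t)<0)[0]
        print(n,r,[round(200+i+(t-l[i])/(l[i+1]-l[i]),1) for i in k])
```

```text
w2 112 [np.float64(228.5), np.float64(268.0), np.float64(374.4), np.float64(413.9)]
w2 130 [np.float64(228.7), np.float64(269.4), np.float64(371.5), np.float64(413.9)]
w2 160 [np.float64(230.5), np.float64(270.4), np.float64(369.7), np.float64(411.6)]
w2 190 [np.float64(232.4), np.float64(271.3), np.float64(368.3), np.float64(409.0)]
w2 212 [np.float64(233.6), np.float64(367.2), np.float64(407.5)]
w2 216 [np.float64(234.0), np.float64(272.1), np.float64(366.9)]
w2 219 [np.float64(235.3), np.float64(360.6), np.float64(366.8), np.float64(406.8)]
w2 222 [np.float64(234.5), np.float64(363.9), np.float64(366.7), np.float64(406.6)]
w2 232 [np.float64(234.4), np.float64(405.8)]
w2 236 [np.float64(234.3), np.float64(285.6), np.float64(354.5), np.float64(405.6)]
w2 240 [np.float64(234.5), np.float64(285.6), np.float64(354.5), np.float64(405.2)]
w4 125 [np.float64(211.5), np.float64(252.3), np.float64(412.4)]
w4 150 [np.float64(213.1), np.float64(253.3), np.float64(368.7), np.float64(410.6)]
w4 180 [np.float64(215.3), np.float64(254.6), np.float64(366.9), np.float64(408.4)]
w4 205 [np.float64(216.8), np.float64(255.6), np.float64(365.9), np.float64(406.4)]
w4 220 [np.float64(218.0), np.float64(256.2), np.float64(405.3)]
w4 232 [np.float64(219.1), np.float64(348.5), np.float64(364.7), np.float64(404.4)]
w4 236 [np.float64(219.5), np.float64(348.4), np.float64(365.4), np.float64(404.0)]
w4 240 [np.float64(219.6), np.float64(403.7)]
w4 243 [np.float64(219.7), np.float64(403.5)]
w4 247 [np.float64(220.4), np.float64(283.4), np.float64(352.5), np.float64(403.1)]
w4 250 [np.float64(221.3), np.float64(283.6), np.float64(352.3), np.float64(402.8)]
w4 255 [np.float64(232.7), np.float64(283.6), np.float64(352.1), np.float64(402.6)]
```

Request:
play_rows([
  [[0, 0, -0.02], 0, 1],
  [[0, 0, -0.034], 0, 1],
  [[0, 0, -0.037], 0, 1],
  [[0, 0, -0.037], 0, 1],
  [[0.003, -0.006, -0.037], 0, 1],
  [[0.006, -0.013, -0.037], 0, 1],
  [[0.008, -0.018, -0.037], 0, 1],
  [[0.008, -0.018, -0.037], 0, 1],
])

```text
clock: 10.32
position: [491.5, -357.4, 218.3]
ee_rot: [0.834, -0.551, 0.004, 0.001]
contact_force: [-2.6, 1.1, 9.9]
gripper_width: -0.2
```

Request:
play_rows([
  [[0, 0, 0.04], 0, 1],
  [[-0.01, 0.02, 0.1], 0, -1],
  [[-0.03, 0.06, 0.15], 0, -1],
  [[-0.04, 0.08, 0.15], 0, -1],
  [[-0.04, 0.08, 0.15], 0, -1],
])

```text
clock: 10.95
position: [479.0, -332.6, 263.4]
ee_rot: [0.834, -0.551, 0.004, 0.001]
contact_force: [-0.2, 0.6, 0.1]
gripper_width: 72.3
```

Run:
```python
from bench import arm
from h import *
s=arm.read_state(); print(s["position"].round(1),s["clock"],s["contact_force"])
p=arm.get_image("wrist"); save("w5",p["pixels"]); print({k:p[k].tolist() for k in ["xyz","rotation"]})
p=arm.get_image("scene"); save("s5",p["pixels"],4,(130,250,310,390))
```

```text
[ 479.  -332.6  263.4] 10.95 [-0.24869199  0.61335989  0.13480215]
{'xyz': [508.4482240455801, -401.9633819637203, 232.51193669067163], 'rotation': [0.02774284322246086, -0.14206790339268485, 0.9693340626127024, -0.1985913405319935]}
```

View pics/w5.png

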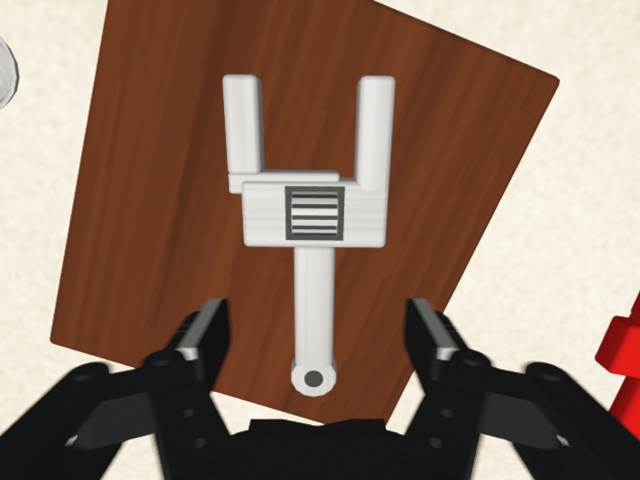

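View pics/s5.png

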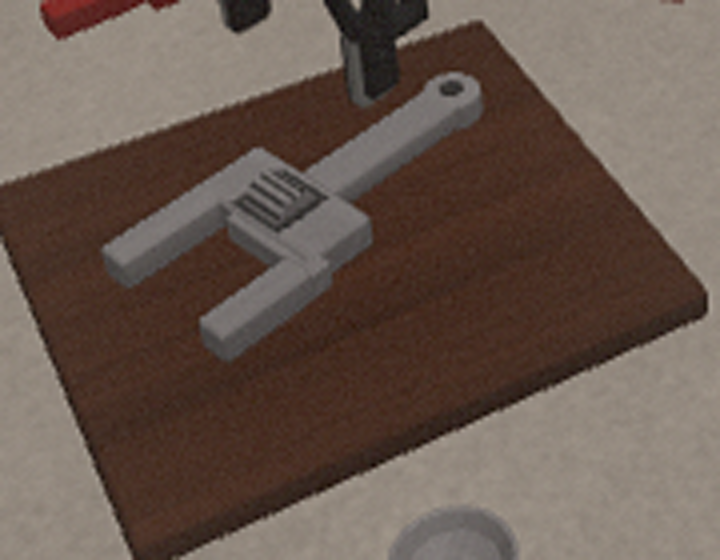

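```bash
python3 - <<'E'
import cv2,numpy as np
for n,rows in [("w5",(85,100,120,140,160,180,184,188,195,200,210,220,230,238,260,300,340))]:
    a=cv2.imread(f'pics/{n}.png').astype(float)
    g=a[:,:,0]
    for r in rows:
        l=g[r,215:400]; t=120
        k=np.where((l[:-1]-t)*(l[1:]-t)<0)[0]
        print(n,r,[float(round(215+i+(t-l[i])/(l[i+1]-l[i]),1)) for i in k])
E
python3 - <<'E'
from fit import *; from cams import *
w5=wc([508.4482240455801, -401.9633819637203, 232.51193669067163],[0.02774284322246086, -0.14206790339268485, 0.9693340626127024, -0.1985913405319935])
# predicted edges for pose guess; fit pose with height & gap free using line x-crossings
rows={}
def edges(q,zc):
    pass
obs=[]
# lines: (y, xa, xb)
import cv2
a=cv2.imread('pics/w5.png').astype(float)[:,:,0]
def cross(r,lo,hi):
    l=a[r,lo:hi];t=120;k=np.where((l[:-1]-t)*(l[1:]-t)<0)[0];i=k[0];return lo+i+(t-l[i])/(l[i+1]-l[i])
L={'hl':[],'hr':[],'jo':[],'ro':[]}
for r in range(198,236,3): L['hl'].append((cross(r,235,260),r))
for r in range(198,236,3): L['hr'].append((cross(r,370,400),r))
for r in range(95,165,4): L['jo'].append((cross(r,215,240),r))
for r in range(95,165,4): L['ro'].append((cross(r,380,400),r))
hb=[(u,cross2) for u,cross2 in []]
def f_(q):
    x0,y0,th,g,dz=q; C,S=np.cos(th),np.sin(th); res=[]
    for k,y in [('hl',40),('hr',-40),('jo',g-4),('ro',-40)]:
        P=np.array([[x0+C*x-S*y,y0+S*x+C*y,36+dz] for x in (-60,10)])
        uv=proj(w5,P)
        for u,v in L[k]:
            t=(v-uv[0,1])/(uv[1,1]-uv[0,1]); res.append(uv[0,0]+t*(uv[1,0]-uv[0,0])-u)
    # y reference: head back edge row 246.5 at x=-70
    uv=proj(w5,[[x0+C*-70,y0+S*-70,36+dz]]); res.append((uv[0,1]-246.7))
    return np.array(res)
for fixed in (True,False):
    if fixed: r=least_squares(lambda q:f_(np.r_[q,0]),[512,-406,-1.16,50])
    else: r=least_squares(f_,[512,-406,-1.16,50,0])
    print(r.x,np.degrees(r.x[2]),np.abs(r.fun).max(),np.std(r.fun))
E
```

```text
w5 85 [222.4, 257.1, 358.4, 394.3]
w5 100 [223.3, 257.6, 357.9, 393.4]
w5 120 [224.5, 258.3, 357.0, 392.1]
w5 140 [225.6, 356.1, 390.9]
w5 160 [226.7, 259.7, 355.6, 389.6]
w5 180 [228.3, 339.5, 355.2, 388.4]
w5 184 [228.5, 388.0]
w5 188 [228.6, 284.9, 344.1, 387.8]
w5 195 [241.1, 285.1, 343.7, 387.5]
w5 200 [241.5, 285.2, 337.6, 343.4, 387.0]
w5 210 [241.8, 285.4, 290.4, 337.9, 343.3, 386.5]
w5 220 [242.5, 285.4, 290.4, 337.6, 343.1, 385.8]
w5 230 [242.7, 285.6, 291.2, 336.9, 342.7, 385.2]
w5 238 [243.3, 285.8, 342.4, 384.8]
w5 260 [293.7, 333.7]
w5 300 [293.9, 333.0]
w5 340 [294.6, 332.1]
[ 513.53836385 -407.52208536   -1.15883278   48.78873634] -66.39622749076328 2.210882043916797 1.1107861844935567
[ 512.16997032 -406.52921628   -1.17481747   50.64535888   -4.53329032] -67.31208266782082 0.18838263427358015 0.08009104354165361
```

Request:
play_rows([
  [[-0.012, 0.046, -0.05], -0.01, -1],
  [[-0.012, 0.046, -0.15], -0.01, -1],
  [[-0.012, 0.046, -0.22], -0.01, -1],
  [[-0.012, 0.046, -0.238], -0.01, -1],
  [[-0.012, 0.046, -0.238], -0.01, -1],
])

```text
clock: 11.68
position: [475.9, -319.6, 191.2]
ee_rot: [0.833, -0.554, 0.003, 0.001]
contact_force: [0.3, 0.6, 0.2]
gripper_width: 85.8
```

Request:
play_rows([
  [[0, 0, 0], 0, 1],
  [[0, 0, 0], 0, 1],
  [[0, 0, 0], 0, 1],
  [[0, 0, 0], 0, 1],
  [[0, 0, 0], 0, 1],
  [[0, 0, 0], 0, 1],
])

```text
clock: 12.42
position: [476.0, -319.6, 191.9]
ee_rot: [0.833, -0.553, 0.003, 0.001]
contact_force: [-1.5, 1.0, 6.4]
gripper_width: 22.3
```

Run:
```python
from bench import arm
from h import *
s=arm.read_state(); print(s["position"].round(1),s["clock"],s["contact_force"],s["gripper_width"],s["joints"].round(2))
p=arm.get_image("scene"); save("s6",p["pixels"],4,(130,210,310,350))
```

```text
[ 476.  -319.6  191.9] 12.425 [-1.46241839  1.04040222  6.41124203] 22.32485507233614 [-0.31  0.53 -0.37  0.01 -0.66  0.7 ]
```

View pics/s6.png

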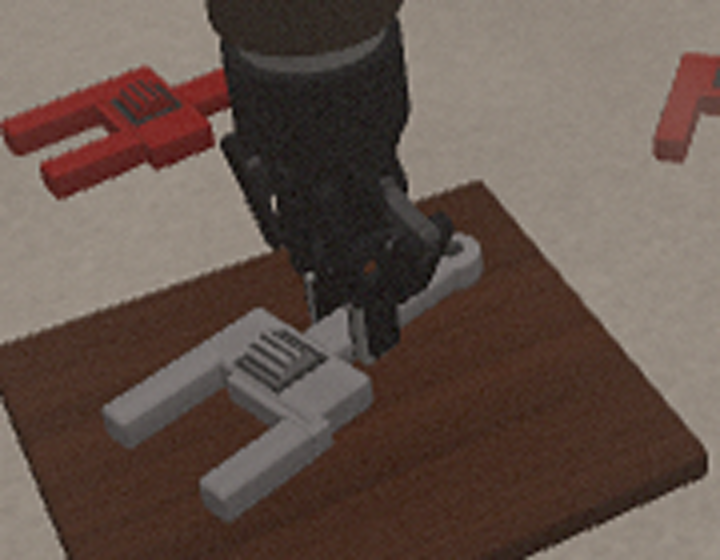

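Request:
play_rows([
  [[0, 0, 0.1], 0, 1],
  [[0, 0, 0.3], 0, 1],
  [[0, 0, 0.5], 0, 1],
  [[0, 0.1, 0.5], 0.3, 1],
  [[0, 0.25, 0.5], 0.6, 1],
  [[0, 0.4, 0.5], 1, 1],
  [[0, 0.55, 0.5], 1, 1],
  [[0.02, 0.65, 0.5], 1, 1],
  [[0.02, 0.65, 0.5], 1, 1],
])

```text
clock: 13.6
position: [481.6, -122.9, 340.7]
ee_rot: [0.948, -0.318, 0.002, 0.0]
contact_force: [0.6, -0.4, -4.7]
gripper_width: 22.6
```

Request:
play_rows([
  [[0, 0.15, 0], 0.35, 1],
  [[0.0, 0.3, 0], 0.7, 1],
  [[0.03, 0.45, 0], 1, 1],
  [[0.03, 0.45, 0], 1, 1],
])

```text
clock: 14.1
position: [490.9, 13.8, 339.9]
ee_rot: [0.998, -0.06, 0.002, -0.0]
contact_force: [-1.0, -0.3, -4.4]
gripper_width: 22.4
```

Request:
play_rows([
  [[0, 0.15, 0], 0.35, 1],
  [[0.0, 0.27, 0], 0.7, 1],
  [[0.03, 0.33, 0], 1, 1],
  [[0.03, 0.33, 0], 1, 1],
])

```text
clock: 14.6
position: [500.2, 112.7, 338.9]
ee_rot: [0.98, 0.2, 0.001, -0.001]
contact_force: [-0.2, 0.2, -5.1]
gripper_width: 22.7
```

Request:
play_rows([
  [[0, 0, 0], 0.35, 1],
  [[0.0, 0, 0], 0.7, 1],
  [[0.0, 0, 0], 0.9, 1],
  [[0.0, 0, 0], 0.9, 1],
  [[0.0, 0, 0], 0.9, 1],
])

```text
clock: 15.22
position: [500.0, 111.8, 338.6]
ee_rot: [0.907, 0.421, 0.0, -0.001]
contact_force: [0.6, -1.1, -5.1]
gripper_width: 22.5
```

Run:
```python
from bench import arm
from h import *
s=arm.read_state(); print(s["position"].round(1),s["clock"],s["contact_force"],s["gripper_width"],s["joints"].round(2))
p=arm.get_image("wrist"); save("w7",p["pixels"]); print({k:p[k].tolist() for k in ["xyz","rotation"]})
p=arm.get_image("scene"); save("s7",p["pixels"])
```

```text
[500.  111.8 338.6] 15.225 [ 0.60707397 -1.12610415 -5.13152438] 22.523503698478653 [ 0.54  0.26 -0.36 -0.   -0.95  1.91]
{'xyz': [548.2517552890187, 168.73269275025433, 307.25441151669014], 'rotation': [-0.1388444519094917, 0.0512483464998483, -0.33910203953753276, 0.9290347851057408]}
```

View pics/w7.png

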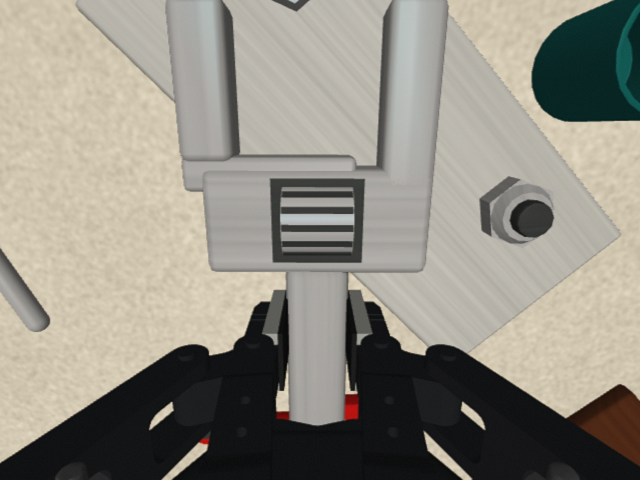

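View pics/s7.png

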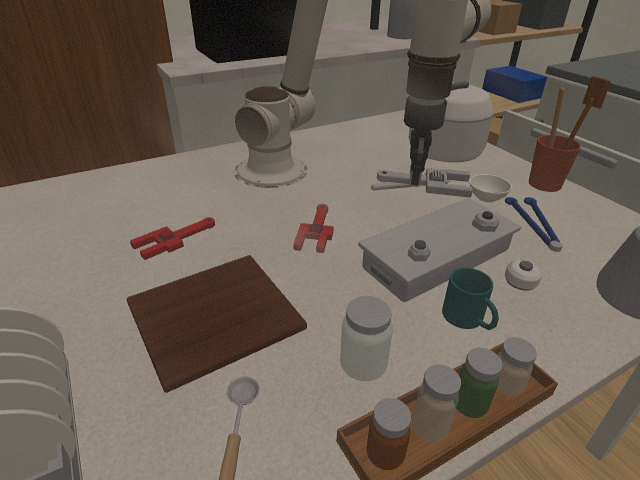

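Request:
play_rows([
  [[-0.08, -0.1, 0.05], 0, 1],
  [[-0.15, -0.18, 0.1], 0, 1],
  [[-0.15, -0.18, 0.1], 0, 1],
  [[-0.15, -0.18, 0.1], 0, 1],
])

```text
clock: 15.82
position: [455.3, 58.3, 368.9]
ee_rot: [0.907, 0.422, 0.001, -0.001]
contact_force: [-0.1, 0.5, -4.6]
gripper_width: 22.2
```

Run:
```python
from bench import arm
from h import *
s=arm.read_state(); print(s["position"].round(1),s["ee_rot"],s["clock"],s["contact_force"])
p=arm.get_image("wrist"); save("w8",p["pixels"]); print({k:p[k].tolist() for k in ["xyz","rotation"]})
save("w8c",p["pixels"],3,(170,0,420,190))
```

```text
[455.3  58.3 368.9] [ 9.06671126e-01  4.21836417e-01  8.56524482e-04 -8.79053666e-04] 15.825 [-0.10432968  0.48935583 -4.63938765]
{'xyz': [503.4979301029417, 115.30970268711653, 337.6885487471469], 'rotation': [-0.13827899870582103, 0.05066494955619601, -0.3387858345793932, 0.9292664524729857]}
```

View pics/w8.png

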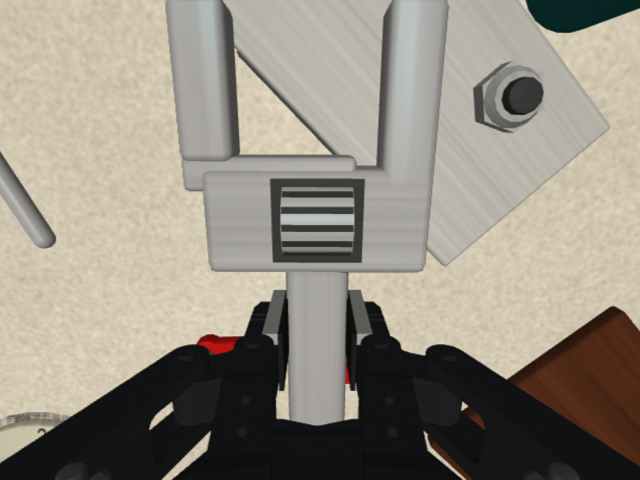

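View pics/w8c.png

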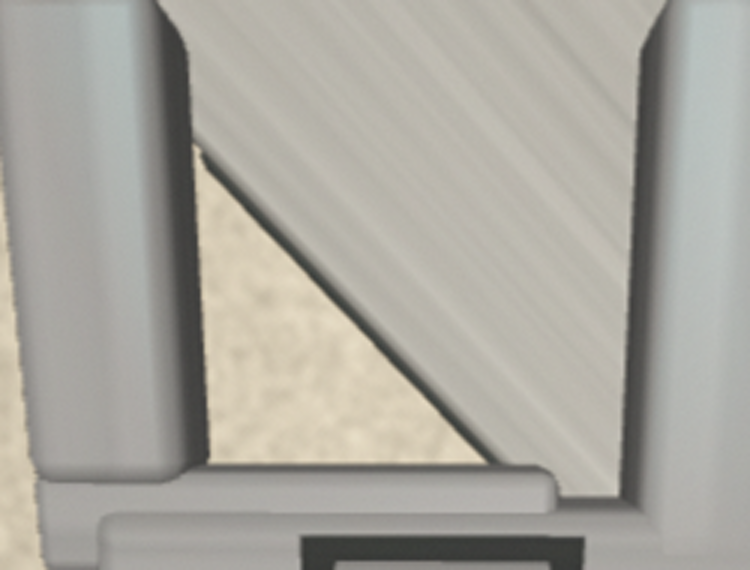

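Request:
play_rows([
  [[0.08, 0.1, 0], 0, 1],
  [[0.17, 0.2, 0], 0, 1],
  [[0.25, 0.3, 0], 0, 1],
  [[0.25, 0.3, 0], 0, 1],
  [[0.25, 0.3, 0], 0, 1],
])

```text
clock: 16.5
position: [530.4, 148.8, 367.3]
ee_rot: [0.907, 0.422, -0.001, -0.001]
contact_force: [-0.2, -0.0, -4.7]
gripper_width: 22.6
```

Run:
```python
from bench import arm
from h import *
s=arm.read_state(); print(s["position"].round(1),s["ee_rot"],s["clock"],s["contact_force"])
p=arm.get_image("wrist"); save("w9",p["pixels"]); print({k:p[k].tolist() for k in ["xyz","rotation"]})
save("w9c",p["pixels"],3,(170,0,420,190))
```

```text
[530.4 148.8 367.3] [ 9.06522903e-01  4.22154566e-01 -1.02591708e-03 -8.34376560e-04] 16.5 [-0.17245621 -0.01855113 -4.67835655]
{'xyz': [578.459739722597, 205.84827255691584, 335.86437152330814], 'rotation': [-0.13962927216719645, 0.05188297482955322, -0.33828016942198563, 0.9291815485967895]}
```

View pics/w9.png

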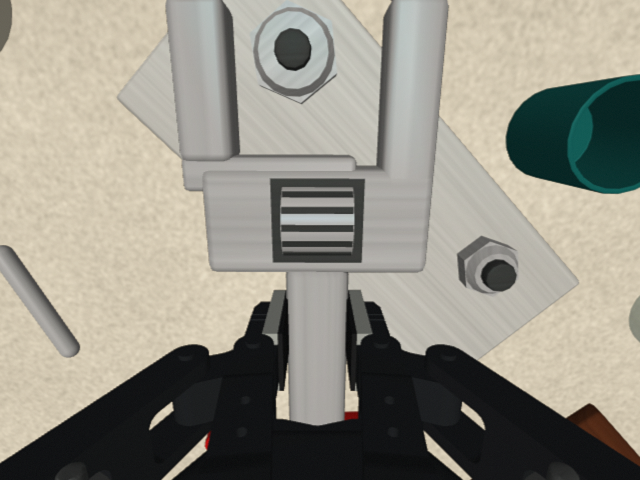

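View pics/w9c.png

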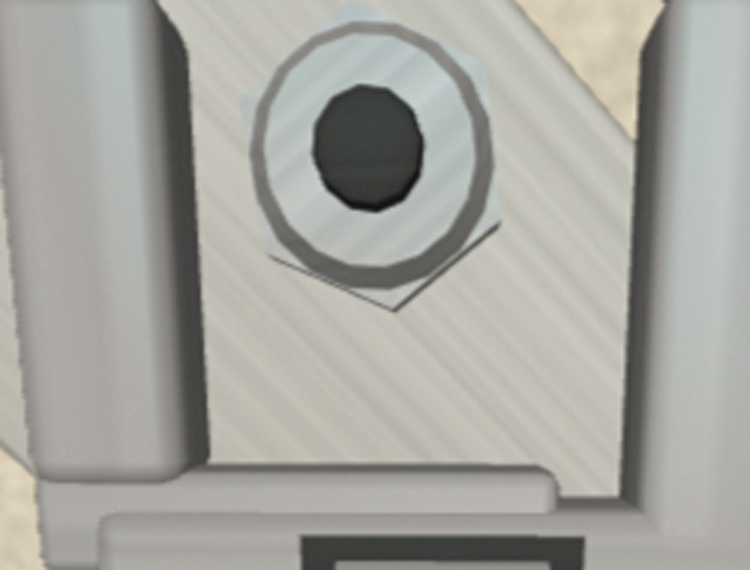

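Run:
```python
from fit import *; from cams import *
w9=wc([578.459739722597, 205.84827255691584, 335.86437152330814],[-0.13962927216719645, 0.05188297482955322, -0.33828016942198563, 0.9291815485967895])
uv=np.array([(170+a/3,b/3) for a,b in [(394,308),(268,256),(243,95),(346,4),(489,54),(500,222)]])
for u in uv: print(onz(w9,*u,86).round(1))
stud=(170+368/3,148/3)
def m(q,n=6):
    a=q[2]+np.radians(60)*-np.arange(n)
    return np.c_[q[0]+28.87*np.cos(a),q[1]+28.87*np.sin(a),np.full(n,86+q[3])]
a0=np.radians(50+180)
for fx in (1,0):
    r=least_squares(lambda q:np.r_[(proj(w9,m(np.r_[q,0][:4] if fx else q))-uv).ravel(),(proj(w9,[[q[0],q[1],102+(0 if fx else q[3])]])[0]-stud)],[600,240,a0]+([] if fx else [0]),loss='soft_l1')
    print(r.x,np.degrees(r.x[2])%60,r.fun.reshape(-1,2).round(1).tolist())
# lid edge / small nut
print(onz(w9,170+400/3*0+ (497-170),275,102))
# mouth position in world by camera (corners): wrench fit handled as same img
p=w9
for n,u,v in [("plate",184,170)]: pass
```

```text
[579.4 223.   86. ]
[566.  247.6  86. ]
[582.4 272.9  86. ]
[608.8 271.6  86. ]
[624.8 246.8  86. ]
[607.1 221.6  86. ]
[594.57450879 246.97165883   4.14947204] 57.747235080322696 [[0.1, 0.8], [-0.8, -0.4], [-1.1, 2.1], [1.7, -1.2], [-0.8, 3.0], [1.3, -0.8], [0.2, -0.8]]
[594.70191727 247.37036531   4.14933469  -2.58502051] 57.73936531275078 [[0.1, 0.4], [-0.5, -0.6], [-0.7, 2.4], [1.8, -0.6], [-1.2, 3.5], [0.8, -1.0], [0.2, -0.6]]
[609.40668057  52.90479452 102.        ]
```

```bash
cat > lines.py <<'E'
from fit import *; from cams import *
def run(cam,name,zt,x0,gapfix=None,t=None,backrow=None,verbose=True):
    img=cv2.imread(f'pics/{name}.png').astype(float); a=img.mean(2)
    import numpy as np
    gx=cv2.GaussianBlur(a,(0,0),1); gx=np.gradient(gx,axis=1)
    def peak(r,lo,hi,sgn):
        l=sgn*gx[r,lo:hi]; i=int(np.argmax(l)); i=min(max(i,1),len(l)-2)
        d=(l[i-1]-l[i+1])/(2*(l[i-1]-2*l[i]+l[i+1])+1e-9); return lo+i+d
    return a,peak
E
python3 - <<'E'
from lines import *
a,peak=run(None,"w9",0,0)
import numpy as np
for r in (20,60,100,140): print(r,[round(a[r,c]) for c in range(160,185,2)],[round(a[r,c]) for c in range(425,455,2)])
for r in (200,220,240,260): print(r,[round(a[r,c]) for c in range(198,216,2)],[round(a[r,c]) for c in range(418,438,2)])
print([round(a[r,240]) for r in range(260,282)],[round(a[r,400]) for r in range(260,282)])
E
```

```text
20 [196, 196, 197, 159, 140, 153, 164, 167, 169, 171, 171, 169, 168] [176, 173, 173, 170, 169, 168, 165, 165, 159, 145, 132, 154, 194, 193, 195]
60 [189, 186, 186, 186, 186, 151, 141, 154, 164, 167, 170, 170, 170] [174, 173, 171, 169, 168, 164, 160, 148, 136, 123, 201, 199, 196, 190, 193]
100 [185, 183, 185, 188, 184, 181, 186, 151, 143, 154, 163, 166, 170] [173, 173, 170, 166, 165, 151, 140, 125, 202, 196, 195, 198, 198, 198, 199]
140 [188, 148, 167, 180, 180, 181, 181, 181, 185, 149, 143, 154, 163] [171, 168, 167, 156, 141, 134, 177, 190, 188, 184, 183, 182, 183, 186, 187]
200 [196, 201, 202, 144, 148, 159, 164, 165, 165] [166, 166, 166, 165, 157, 146, 127, 187, 186, 186]
220 [199, 202, 199, 203, 136, 148, 159, 164, 163] [168, 168, 168, 163, 150, 135, 188, 189, 184, 182]
240 [196, 195, 205, 209, 199, 137, 150, 160, 163] [172, 171, 167, 150, 139, 175, 180, 181, 182, 184]
260 [196, 189, 191, 192, 202, 170, 149, 163, 174] [174, 171, 160, 147, 169, 182, 181, 183, 184, 183]
[176, 174, 170, 169, 166, 165, 164, 162, 150, 139, 127, 134, 198, 198, 193, 196, 197, 198, 199, 200, 202, 202] [176, 175, 174, 171, 169, 167, 168, 169, 159, 146, 137, 126, 140, 181, 187, 185, 184, 181, 182, 186, 188, 190]
```

```bash
cat > inhand.py <<'E'
from fit import *; from cams import *
def fitl(cam,L,back,zt,x0,free=True):
    def F(q):
        q=np.r_[q,0] if not free else q
        x0_,y0_,th,g,dz=q; C,S=np.cos(th),np.sin(th); res=[]
        for k,y in [('hl',40),('hr',-40),('jo',g-4),('ro',-40)]:
            P=np.array([[x0_+C*x-S*y,y0_+S*x+C*y,zt+dz] for x in (-60,10)])
            uv=proj(cam,P)
            for u,v in L[k]:
                t=(v-uv[0,1])/(uv[1,1]-uv[0,1]); res.append(uv[0,0]+t*(uv[1,0]-uv[0,0])-u)
        res.append(proj(cam,[[x0_+C*-70,y0_+S*-70,zt+dz]])[0,1]-back)
        return np.array(res)
    r=least_squares(F,x0 if free else x0[:4]); return r.x,r.fun
E
python3 - <<'E'
from inhand import *
w9=wc([578.459739722597, 205.84827255691584, 335.86437152330814],[-0.13962927216719645, 0.05188297482955322, -0.33828016942198563, 0.9291815485967895])
L={'jo':[(166,20),(170,60),(173,100),(177,140)],'ro':[(447.5,20),(444,60),(440.5,100),(437,140)],'hl':[(203.5,200),(205.2,220),(207,240),(208.5,260)],'hr':[(430.7,200),(429.2,220),(427.5,240),(425.3,260)]}
zt=367.3-173.9+18
for fr in(True,False):
    x,f=fitl(w9,L,271.5,zt,[590,225,.87,50.7,0],fr); print(x,np.degrees(x[2]),abs(f).max())
    d=x[:2]-np.array([530.4,148.8]); t=np.radians(49.93); print("in tool:",d@[np.cos(t),np.sin(t)],d@[-np.sin(t),np.cos(t)])
E
```

```text
[589.95615064 219.57280562   0.8693268   50.82713607  -4.11833304] 49.808756405001255 0.7637606045049381
in tool: 92.4971609215977 -0.01776913386572687
[590.11391756 221.60712953   0.88890334  48.23771363] 50.93040989742835 4.863546694170196
in tool: 94.15550290247255 1.1710395287323863
```

Request:
play_rows([
  [[-0.02, -0.05, 0], 0.1, 1],
  [[-0.04, -0.095, -0.05], 0.263, 1],
  [[-0.04, -0.095, -0.2], 0.263, 1],
  [[-0.04, -0.095, -0.3], 0.263, 1],
  [[-0.04, -0.095, -0.325], 0.263, 1],
  [[-0.04, -0.095, -0.325], 0.263, 1],
])

```text
clock: 17.3
position: [518.4, 119.8, 270.8]
ee_rot: [0.875, 0.483, -0.0, -0.001]
contact_force: [0.1, 0.0, -3.9]
gripper_width: 22.4
```

Run:
```python
from bench import arm
from h import *
s=arm.read_state(); print(s["position"].round(1),s["ee_rot"],s["clock"],s["contact_force"])
p=arm.get_image("wrist"); save("w10",p["pixels"]); print({k:p[k].tolist() for k in ["xyz","rotation"]})
save("w10c",p["pixels"],3,(170,0,450,190))
p=arm.get_image("scene"); save("s10",p["pixels"],4.5,(360,150,530,280))
p=arm.get_image("side"); save("d10",p["pixels"],4.5,(180,120,340,240))
```

```text
[518.4 119.8 270.8] [ 8.75383465e-01  4.83428693e-01 -4.33880095e-04 -5.47360585e-04] 17.3 [ 0.1143941   0.00409303 -3.86963024]
{'xyz': [558.1954208889026, 182.8719899683449, 239.39804526788802], 'rotation': [-0.142588857610262, 0.04158320029100385, -0.2737481013558011, 0.950263769772926]}
```

View pics/w10.png

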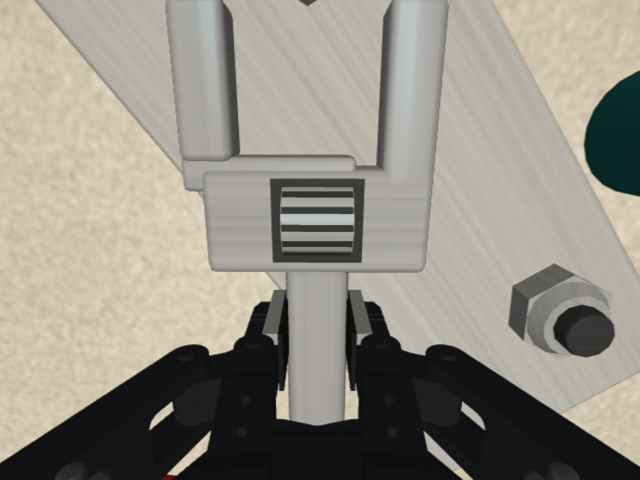

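View pics/s10.png

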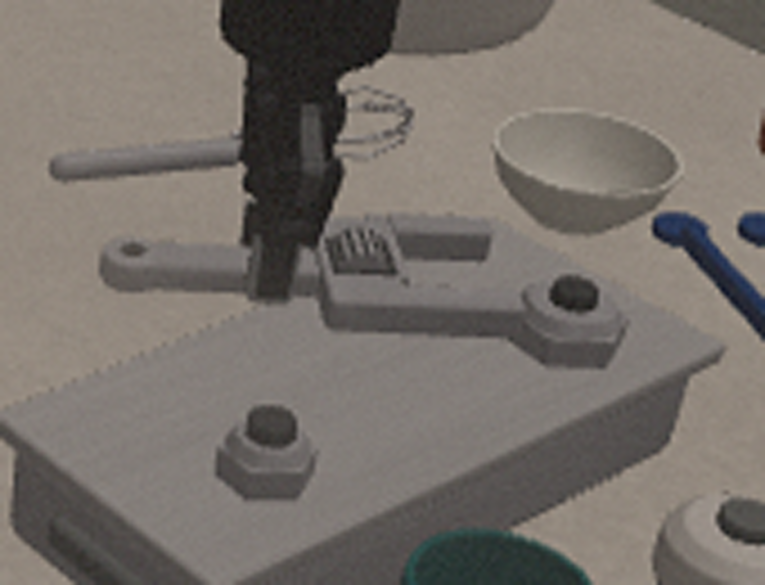

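View pics/d10.png

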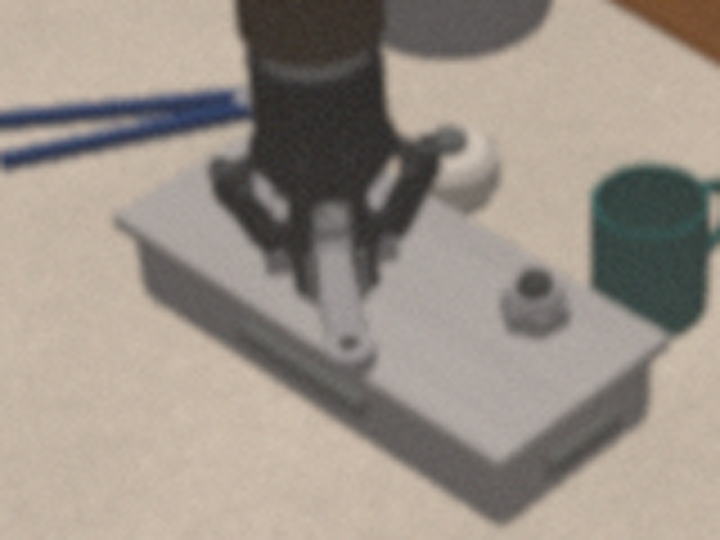

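Run:
```python
from h import *; from cams import *
import cv2
w=wc([558.1954208889026, 182.8719899683449, 239.39804526788802],[-0.142588857610262, 0.04158320029100385, -0.2737481013558011, 0.950263769772926])
t=2*np.arctan2(.48343,.87538); print(np.degrees(t))
T=np.array([518.4,119.8]); d=np.array([np.cos(t),np.sin(t)]); y=np.array([-d[1],d[0]])
for dz in (0,-4):
  for uv in ((308,5),(308,6)):
    X=onz(w,*uv,86+dz); print(dz,uv,X.round(1),"tool along/lat",((X[:2]-T)@d).round(1),((X[:2]-T)@y).round(1))
a=cv2.imread('pics/w10.png'); cv2.imwrite('pics/z.png',cv2.resize(a[0:20,285:335],None,fx=12,fy=12,interpolation=2))
```

```text
57.81949020042068
0 (308, 5) [577.6 220.1  86. ] tool along/lat 116.4 3.3
0 (308, 6) [577.5 219.8  86. ] tool along/lat 116.1 3.3
-4 (308, 5) [578.1 221.   82. ] tool along/lat 117.5 3.4
-4 (308, 6) [578.  220.8  82. ] tool along/lat 117.2 3.4
```

View pics/z.png

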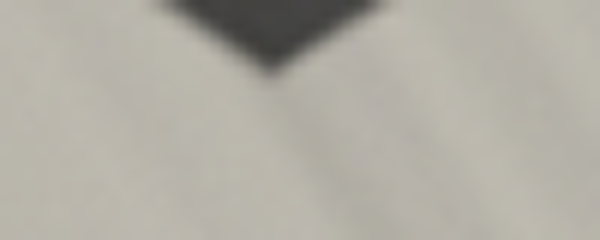

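Run:
```python
from h import *; from cams import *
w=wc([558.1954208889026, 182.8719899683449, 239.39804526788802],[-0.142588857610262, 0.04158320029100385, -0.2737481013558011, 0.950263769772926])
t=np.radians(57.82)
T=np.array([518.4,119.8]); d=np.array([np.cos(t),np.sin(t)]); y=np.array([-d[1],d[0]])
for dz in (0,-4):
    X=onz(w,307.5,5.8,70+dz); n=X[:2]+28.87*d; print(dz,X.round(1),"tool along/lat",((X[:2]-T)@d).round(1),((X[:2]-T)@y).round(1),n)
```

```text
0 [579.3 223.8  70. ] tool along/lat 120.5 3.8 [594.71748489 248.26380675]
-4 [579.8 224.8  66. ] tool along/lat 121.6 3.9 [595.21681661 249.23092184]
```

Request:
play_rows([
  [[-0.001, 0.001, -0.04], 0, 1],
  [[-0.001, 0.001, -0.075], 0, 1],
  [[-0.001, 0.001, -0.087], 0, 1],
  [[-0.001, 0.001, -0.087], 0, 1],
  [[-0.001, 0.001, -0.087], 0, 1],
])

```text
clock: 18.08
position: [518.6, 120.5, 245.9]
ee_rot: [0.875, 0.484, 0.001, -0.001]
contact_force: [-0.6, -0.0, -4.2]
gripper_width: 22.9
```

Run:
```python
from bench import arm
from h import *
s=arm.read_state(); print(s["position"].round(1),s["ee_rot"],s["clock"],s["contact_force"],s["wrist_torque"])
p=arm.get_image("wrist"); save("w11",p["pixels"],2,(160,0,460,190)); print({k:p[k].tolist() for k in ["xyz","rotation"]})
p=arm.get_image("scene"); save("s11",p["pixels"],4.5,(360,150,530,280))
```

```text
[518.6 120.5 245.9] [ 8.75308285e-01  4.83563528e-01  1.17331322e-03 -5.86439015e-04] 18.075 [-0.55747823 -0.02929057 -4.17206182] [-0.04368188 -0.01536281  0.01284669]
{'xyz': [558.4322470972025, 183.67326501642418, 214.68126793947349], 'rotation': [-0.14146013900569465, 0.04047341274108356, -0.27375726954449703, 0.9504777163643139]}
```

View pics/w11.png

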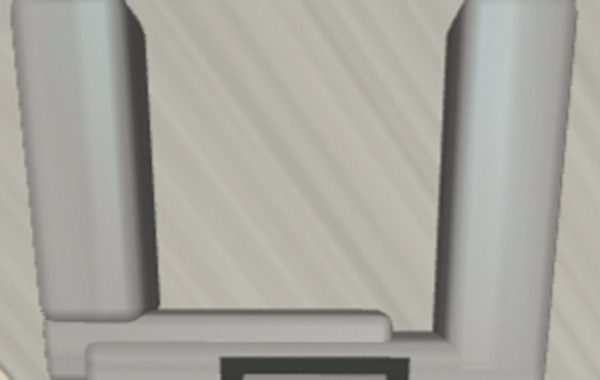

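View pics/s11.png

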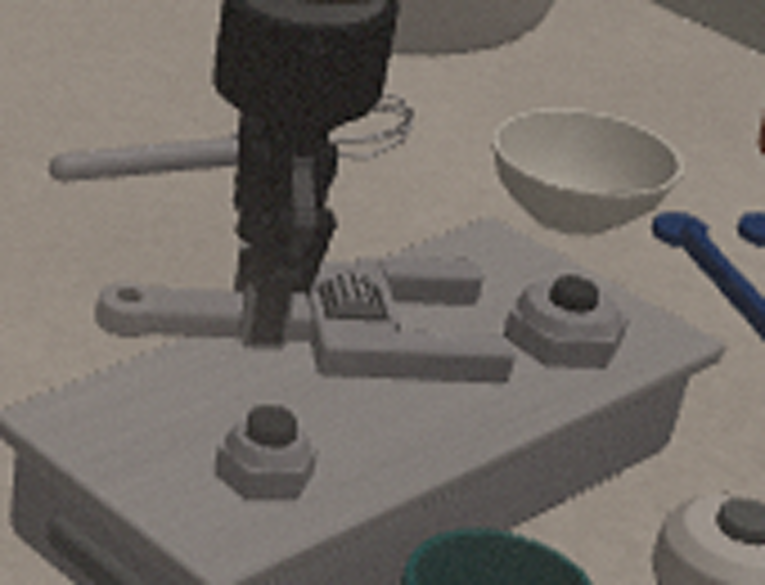

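Request:
play_rows([
  [[0.015, 0.024, -0.004], 0, 1],
  [[0.03, 0.047, -0.005], 0, 1],
  [[0.044, 0.07, -0.005], 0, 1],
  [[0.044, 0.07, -0.005], 0, 1],
])

```text
clock: 18.68
position: [532.1, 142.3, 244.3]
ee_rot: [0.875, 0.484, 0.002, -0.001]
contact_force: [-0.2, 1.4, -4.1]
gripper_width: 22.7
```

Run:
```python
from bench import arm
from h import *
s=arm.read_state(); print(s["position"].round(1),s["ee_rot"],s["clock"],s["contact_force"],s["wrist_torque"])
p=arm.get_image("wrist"); save("w12",p["pixels"],2,(160,0,460,190)); print({k:p[k].tolist() for k in ["xyz","rotation"]})
```

```text
[532.1 142.3 244.3] [ 8.75125499e-01  4.83892843e-01  1.57744347e-03 -7.66981570e-04] 18.675 [-0.20506789  1.37168097 -4.09972271] [0.28748518 0.21908678 0.08532008]
{'xyz': [571.8829223607535, 205.55602156969454, 213.1756333209395], 'rotation': [-0.14108430566562816, 0.04024391796780958, -0.27338066138761813, 0.9506517026444102]}
```

View pics/w12.png

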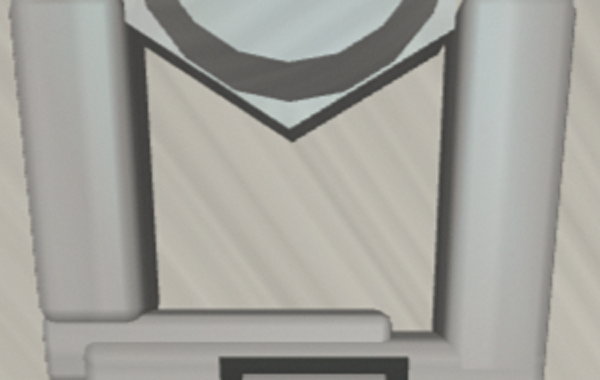

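Request:
play_rows([
  [[0.012, 0.021, 0], 0, 1],
  [[0.024, 0.041, 0], 0, 1],
  [[0.036, 0.061, 0], 0, 1],
  [[0.05, 0.083, 0], 0, 1],
  [[0.05, 0.083, 0], 0, 1],
])

```text
clock: 19.35
position: [547.3, 167.6, 244.4]
ee_rot: [0.875, 0.484, 0.002, -0.001]
contact_force: [0.4, 0.1, -4.3]
gripper_width: 22.1
```

Run:
```python
from bench import arm
from h import *
s=arm.read_state(); print(s["position"].round(1),s["ee_rot"],s["clock"],s["contact_force"],s["wrist_torque"])
p=arm.get_image("wrist"); save("w13",p["pixels"],2,(160,0,460,190)); print({k:p[k].tolist() for k in ["xyz","rotation"]})
```

```text
[547.3 167.6 244.4] [ 8.75057329e-01  4.84014705e-01  1.96069320e-03 -7.69094939e-04] 19.35 [ 0.37722195  0.07453783 -4.33678667] [-0.03864936 -0.13764285 -0.0280068 ]
{'xyz': [587.1785382273011, 230.85615024791622, 213.279300869493], 'rotation': [-0.14082078163082454, 0.03996854403114921, -0.2733168492492514, 0.9507207386322104]}
```

View pics/w13.png

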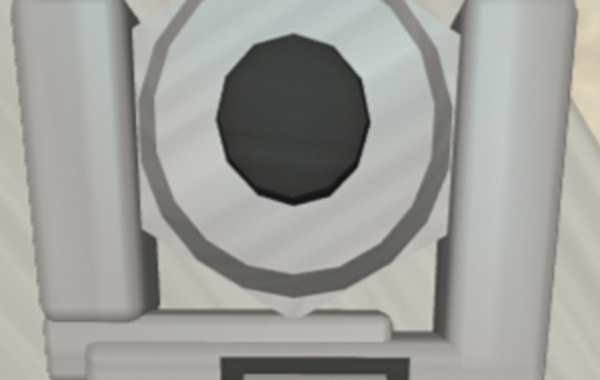

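Run:
```python
from h import *; from cams import *
w=wc([587.1785382273011, 230.85615024791622, 213.279300869493],[-0.14082078163082454, 0.03996854403114921, -0.2733168492492514, 0.9507207386322104])
t=2*np.arctan2(.484,.875); T=np.array([547.3,167.6]); d=np.array([np.cos(t),np.sin(t)]); y=np.array([-d[1],d[0]])
for n,u,v,z,o in [("corner",306,157,82,28.87),("stud",306.5,59,98,0),("flatL near",160+146/2,235/2,82,14.43),("flatR near",160+442/2,237/2,82,14.43)]:
    X=onz(w,u,v,z); print(n,"nut along - 92.5:",((X[:2]-T)@d+o-92.5).round(1),"lat",((X[:2]-T)@y).round(1))
```

```text
corner nut along - 92.5: 1.3 lat 3.4
stud nut along - 92.5: 0.8 lat 2.7
flatL near nut along - 92.5: -0.1 lat 27.9
flatR near nut along - 92.5: -0.4 lat -21.9
```

```bash
cat > arc.py <<'E'
import numpy as np,sys
def arc(T,t0,C,angs,r=(96.0,3.0)):
    for a in angs:
        t=np.radians(t0+a); p=C-np.array([np.cos(t)*r[0]-np.sin(t)*r[1],np.sin(t)*r[0]+np.cos(t)*r[1]])
        print(a,((p-T)/300).round(4),round(a/30,3))
E
python3 -c "
from arc import *
arc(np.array([547.3,167.6]),57.9,np.array([595.0,249.2]),[0,-4,-8,-12,-16,-20,-24,-28])"
```

```text
0 [-0.0026 -0.0044] 0.0
-4 [-0.0215  0.0076] -0.133
-8 [-0.0395  0.0208] -0.267
-12 [-0.0565  0.0352] -0.4
-16 [-0.0725  0.0509] -0.533
-20 [-0.0874  0.0675] -0.667
-24 [-0.101   0.0852] -0.8
-28 [-0.1134  0.1038] -0.933
```

Request:
play_rows([
  [[-0.002, -0.003, -0.003], 0, 1],
  [[-0.002, -0.003, -0.003], 0, 1],
])

```text
clock: 19.65
position: [546.4, 166.2, 243.5]
ee_rot: [0.875, 0.484, 0.002, -0.001]
contact_force: [-0.1, 0.1, -4.3]
gripper_width: 22.6
```

Request:
play_rows([
  [[0, 0, -0.003], 0, 1],
  [[-0.009, 0.006, -0.003], -0.067, 1],
  [[-0.0185, 0.012, -0.003], -0.133, 1],
  [[-0.028, 0.018, -0.003], -0.2, 1],
  [[-0.0365, 0.0255, -0.003], -0.267, 1],
  [[-0.0365, 0.0255, -0.003], -0.267, 1],
])

```text
clock: 20.4
position: [535.4, 173.6, 243.0]
ee_rot: [0.907, 0.422, 0.002, -0.001]
contact_force: [-1.0, -1.6, -1.1]
gripper_width: 22.5
```

Run:
```python
from bench import arm
from h import *
s=arm.read_state(); print(s["position"].round(1),s["ee_rot"],s["clock"],s["contact_force"],s["wrist_torque"])
p=arm.get_image("wrist"); save("w14",p["pixels"],2,(160,0,460,190)); print({k:p[k].tolist() for k in ["xyz","rotation"]})
```

```text
[535.4 173.6 243. ] [ 9.06800298e-01  4.21555958e-01  1.86577702e-03 -5.59748514e-04] 20.4 [-0.99185838 -1.59146316 -1.14919005] [-0.35330202  0.25190066 -0.15421248]
{'xyz': [583.698827016454, 230.65366092418702, 211.85319564599084], 'rotation': [-0.13780538734269673, 0.0497729690698758, -0.33920591977994546, 0.9292317637465584]}
```

View pics/w14.png

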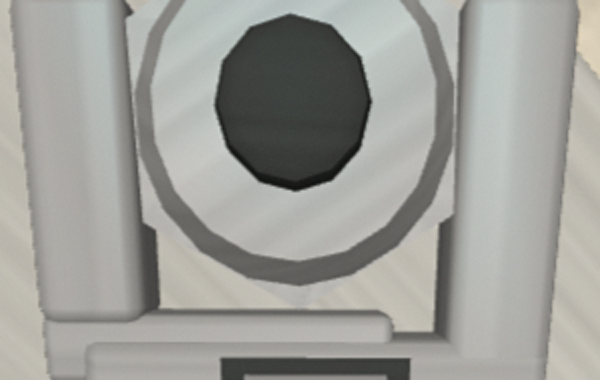

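```bash
python3 -c "
from arc import *
arc(np.array([535.4,173.6]),49.86,np.array([595.0,249.2]),[0,-3,-6,-9,-12,-15,-18,-21,-24,-27,-30],(96.,3.2))"
```

```text
0 [0.0005 0.0005] 0.0
-3 [-0.0124  0.0112] -0.1
-6 [-0.0247  0.0226] -0.2
-9 [-0.0364  0.0346] -0.3
-12 [-0.0474  0.0472] -0.4
-15 [-0.0578  0.0603] -0.5
-18 [-0.0675  0.074 ] -0.6
-21 [-0.0764  0.0882] -0.7
-24 [-0.0846  0.1028] -0.8
-27 [-0.0921  0.1179] -0.9
-30 [-0.0987  0.1333] -1.0
```

Request:
play_rows([
  [[-0.0124, 0.0112, -0.001], -0.1, 1],
  [[-0.0247, 0.0226, -0.001], -0.2, 1],
  [[-0.0364, 0.0346, -0.001], -0.3, 1],
  [[-0.0474, 0.0472, -0.001], -0.4, 1],
  [[-0.0578, 0.0603, -0.001], -0.5, 1],
  [[-0.0675, 0.074, -0.001], -0.6, 1],
  [[-0.0764, 0.0882, -0.001], -0.7, 1],
  [[-0.0846, 0.1028, -0.001], -0.8, 1],
  [[-0.0846, 0.1028, -0.001], -0.8, 1],
])

```text
clock: 21.58
position: [510.0, 204.4, 243.0]
ee_rot: [0.975, 0.224, 0.002, -0.0]
contact_force: [-1.0, -1.7, 0.9]
gripper_width: 22.2
```

Run:
```python
from bench import arm
from h import *
from arc import arc
s=arm.read_state(); print(s["position"].round(1),s["ee_rot"],s["clock"],s["contact_force"],s["wrist_torque"])
p=arm.get_image("wrist"); save("w15",p["pixels"],2,(160,0,460,190)); print({k:p[k].tolist() for k in ["xyz","rotation"]})
t=np.degrees(2*np.arctan2(s["ee_rot"][1],s["ee_rot"][0])); print(t)
d=np.array([595,249.2])-s["position"][:2]; c,q=np.cos(np.radians(t)),np.sin(np.radians(t)); print(d@[c,q],d@[-q,c])
arc(s["position"][:2],t,np.array([595.0,249.2]),[0,-3,-6,-9,-12,-15,-18],(96.,3.2))
```

```text
[510.  204.4 243. ] [ 9.74594288e-01  2.23969227e-01  1.92597451e-03 -2.22331989e-04] 21.575 [-0.9837332  -1.73312571  0.86359371] [-0.41407344  0.13717854 -0.27112349]
{'xyz': [577.4942942971721, 236.77193663923785, 211.84789899514973], 'rotation': [-0.12431266447952921, 0.07734338669030774, -0.5248564865749769, 0.8385046395133687]}
25.88459430897138
96.00234657258822 3.249748186323309
0 [-0.0001  0.0002] 0.0
-3 [-0.0075  0.0152] -0.1
-6 [-0.0141  0.0306] -0.2
-9 [-0.0199  0.0463] -0.3
-12 [-0.0249  0.0623] -0.4
-15 [-0.0291  0.0785] -0.5
-18 [-0.0323  0.095 ] -0.6
```

View pics/w15.png

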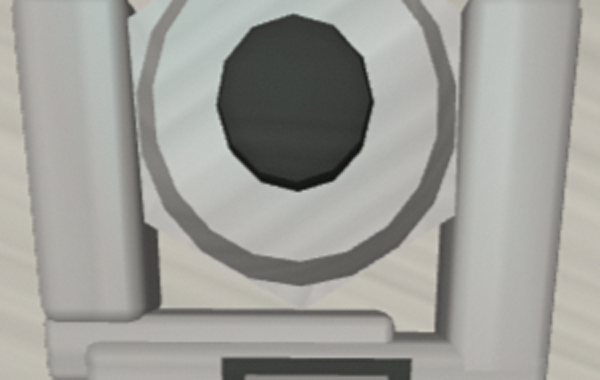

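Request:
play_rows([
  [[-0.0075, 0.0152, 0], -0.1, 1],
  [[-0.0141, 0.0306, 0], -0.2, 1],
  [[-0.0199, 0.0463, 0], -0.3, 1],
  [[-0.0225, 0.054, 0], -0.35, 1],
  [[-0.0225, 0.054, 0], -0.35, 1],
])

```text
clock: 22.25
position: [503.4, 220.4, 242.9]
ee_rot: [0.991, 0.134, 0.002, -0.0]
contact_force: [0.7, -2.9, -1.4]
gripper_width: 22.3
```

Request:
play_rows([
  [[-0.0032, 0.0105, 0], -0.067, 1],
  [[-0.0032, 0.0105, 0], -0.067, 1],
])

```text
clock: 22.5
position: [502.5, 223.5, 243.0]
ee_rot: [0.993, 0.117, 0.002, -0.0]
contact_force: [0.5, -1.4, -0.9]
gripper_width: 22.6
```

```bash
cat > st.py <<'E'
from bench import arm
from h import *
from arc import arc
s=arm.read_state(); print(s["position"].round(1),s["clock"],s["contact_force"].round(2),s["wrist_torque"].round(2))
t=np.degrees(2*np.arctan2(s["ee_rot"][1],s["ee_rot"][0])); print("yaw",t)
d=np.array([595,249.2])-s["position"][:2]; c,q=np.cos(np.radians(t)),np.sin(np.radians(t)); print(d@[c,q],d@[-q,c])
F=s["contact_force"][:2]; print("lat force",F@[-q,c],"axial",F@[c,q])
arc(s["position"][:2],t,np.array([595.0,249.2]),[0,-2,-4,-6],(96.,3.2))
E
python3 st.py
```

```text
[502.5 223.5 243. ] 22.5 [ 0.46 -1.43 -0.92] [-0.61 -0.3  -0.16]
yaw 13.41862306040948
95.90691259522167 3.5743837934226192
lat force -1.4994290442058857 axial 0.1179644185236996
0 [-0.0006  0.0011] 0.0
-2 [-0.0034  0.012 ] -0.067
-4 [-0.0057  0.0229] -0.133
-6 [-0.0077  0.0339] -0.2
```

Request:
play_rows([
  [[-0.0034, 0.012, 0], -0.067, 1],
  [[-0.0034, 0.012, 0], -0.067, 1],
])

```text
clock: 22.75
position: [501.7, 226.8, 243.0]
ee_rot: [0.995, 0.1, 0.002, -0.0]
contact_force: [2.5, -4.4, -2.6]
gripper_width: 22.3
```

```bash
python3 st.py
```

```text
[501.7 226.8 243. ] 22.75 [ 2.53 -4.42 -2.58] [-1.15 -0.72 -0.26]
yaw 11.447634601381749
95.85495833144994 3.4467038181381575
lat force -4.833622363202479 axial 1.604673134228452
0 [-0.0006  0.0007] 0.0
-2 [-0.003   0.0116] -0.067
-4 [-0.005   0.0226] -0.133
-6 [-0.0067  0.0337] -0.2
```

Request:
play_rows([
  [[-0.003, 0.0116, 0], -0.067, 1],
  [[-0.003, 0.0116, 0], -0.067, 1],
])

```text
clock: 23.0
position: [501.5, 229.5, 243.0]
ee_rot: [0.996, 0.084, 0.003, 0.001]
contact_force: [4.3, -7.2, -3.3]
gripper_width: 22.3
```

```bash
python3 st.py
```

```text
[501.5 229.5 243. ] 23.0 [ 4.27 -7.18 -3.31] [-1.93 -1.48  0.19]
yaw 9.591558525292848
95.48259297782894 3.797536953382803
lat force -7.789021055740578 axial 3.0186666840514924
0 [-0.002   0.0017] 0.0
-2 [-0.0041  0.0127] -0.067
-4 [-0.0057  0.0237] -0.133
-6 [-0.007   0.0348] -0.2
```

Request:
play_rows([
  [[-0.003, 0.0127, 0], -0.067, 1],
  [[-0.003, 0.0127, 0], -0.067, 1],
])

```text
clock: 23.25
position: [501.0, 232.4, 243.0]
ee_rot: [0.998, 0.068, 0.003, 0.002]
contact_force: [4.4, -6.4, -2.1]
gripper_width: 22.5
```

```bash
python3 st.py
python3 - <<'E'
from bench import arm
from h import *
p=arm.get_image("wrist"); save("w16",p["pixels"]); print({k:p[k].tolist() for k in ["xyz","rotation"]})
E
```

```text
[501.  232.4 243. ] 23.25 [ 4.42 -6.37 -2.15] [-1.94 -1.32  0.27]
yaw 7.750386682620661
95.35861844434237 3.9525581574261075
lat force -6.904346885731963 axial 3.516171707495115
0 [-0.0025  0.0022] 0.0
-2 [-0.0041  0.0132] -0.067
-4 [-0.0054  0.0243] -0.133
-6 [-0.0063  0.0355] -0.2
{'xyz': [575.3637643811138, 242.11207612468542, 211.9970071712255], 'rotation': [-0.11135728179311163, 0.09430756654791889, -0.6506564463489031, 0.7452193150395905]}
```

View pics/w16.png

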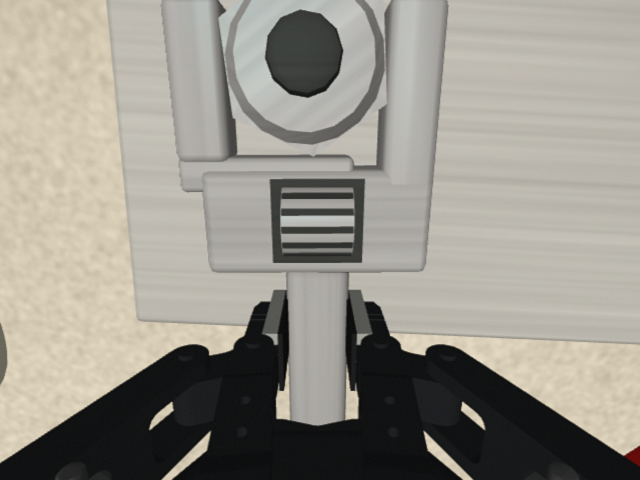

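```bash
python3 - <<'E'
from inhand import *
import cv2
w=wc([575.3637643811138, 242.11207612468542, 211.9970071712255],[-0.11135728179311163, 0.09430756654791889, -0.6506564463489031, 0.7452193150395905])
a=cv2.imread('pics/w16.png').astype(float).mean(2)
for r in (20,60,100,140): print(r,[round(a[r,c]) for c in range(158,184,2)],[round(a[r,c]) for c in range(425,455,2)])
for r in (200,220,240,260): print(r,[round(a[r,c]) for c in range(198,216,2)],[round(a[r,c]) for c in range(418,438,2)])
P=[onz(w,u,v,66) for u,v in [(150,320.5),(640,343.5),(108,0),(136,315)]]
for p in P: print(p.round(1))
d=P[1]-P[0]; print("near edge dir",np.degrees(np.arctan2(d[1],d[0])))
d=P[3]-P[2]; print("left edge dir",np.degrees(np.arctan2(d[1],d[0])))
E
python3 - <<'E'
import cv2
a=cv2.imread('pics/w16.png'); cv2.imwrite('pics/z16.png',cv2.resize(a[0:200,155:455],None,fx=2.6,fy=2.6,interpolation=2))
E
```

```text
20 [187, 187, 160, 151, 162, 172, 173, 175, 177, 175, 176, 174, 175] [173, 171, 171, 168, 168, 167, 163, 162, 153, 139, 122, 164, 186, 184, 186]
60 [182, 182, 181, 183, 151, 152, 161, 169, 173, 176, 178, 174, 175] [174, 172, 170, 168, 166, 164, 160, 143, 129, 145, 186, 185, 185, 186, 186]
100 [189, 190, 191, 190, 190, 191, 190, 154, 159, 169, 172, 175, 176] [172, 171, 168, 166, 164, 149, 134, 122, 187, 184, 187, 186, 186, 186, 186]
140 [190, 188, 189, 190, 190, 189, 191, 191, 188, 150, 158, 165, 171] [169, 168, 166, 154, 138, 126, 175, 184, 183, 184, 182, 184, 185, 185, 184]
200 [182, 182, 182, 144, 157, 167, 171, 171, 170] [167, 165, 167, 166, 158, 143, 125, 181, 181, 182]
220 [187, 186, 187, 184, 148, 156, 163, 167, 167] [168, 169, 170, 161, 147, 133, 171, 182, 182, 182]
240 [186, 188, 187, 189, 171, 148, 156, 166, 169] [171, 172, 165, 149, 132, 167, 182, 182, 181, 182]
260 [187, 187, 186, 187, 188, 156, 160, 169, 175] [177, 174, 157, 138, 163, 180, 180, 180, 179, 180]
[485.2 303.2  66. ]
[502.9  84.2  66. ]
[607.4 318.3  66. ]
[487.1 309.2  66. ]
near edge dir -85.38192650526862
left edge dir -175.69557369218214
```

View pics/z16.png

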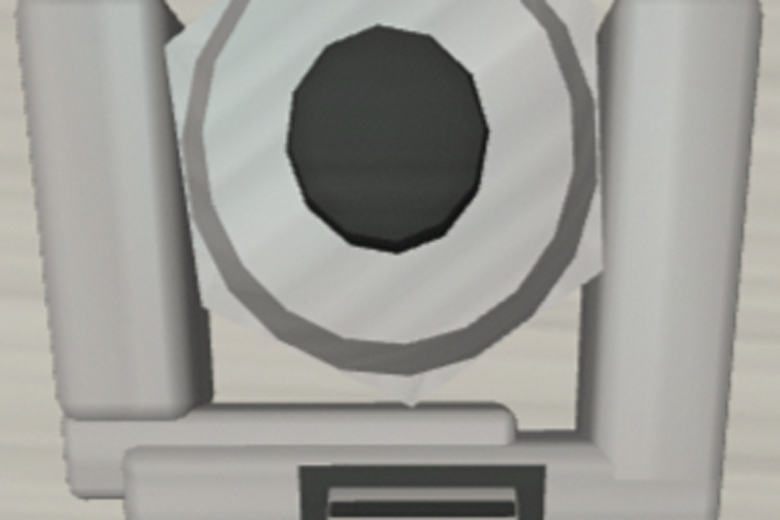

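Run:
```python
from arc import *
arc(np.array([501.0,232.4]),7.75,np.array([595.0,249.2]),[0,2.5,5],(95.6,3.4))
```

```text
0 [-0.0009  0.0018] 0.0
2.5 [ 0.0018 -0.0119] 0.083
5 [ 0.005  -0.0254] 0.167
```

Request:
play_rows([
  [[0.0018, -0.0119, 0], 0.083, 1],
  [[0.005, -0.0254, 0], 0.167, 1],
  [[0.005, -0.0254, 0], 0.167, 1],
])

```text
clock: 23.68
position: [502.5, 224.9, 243.0]
ee_rot: [0.994, 0.111, 0.003, 0.001]
contact_force: [0.3, -1.2, -1.7]
gripper_width: 22.2
```

```bash
python3 st.py
python3 - <<'E'
from bench import arm
from h import *
p=arm.get_image("wrist"); save("w17",p["pixels"],2.6,(155,0,455,200)); print({k:p[k].tolist() for k in ["xyz","rotation"]})
a=p["pixels"].astype(float).mean(2)
for r in (20,60,100,140): print(r,[round(a[r,c]) for c in range(158,184,2)])
E
```

```text
[502.5 224.9 243. ] 23.675 [ 0.34 -1.2  -1.7 ] [-0.19 -0.11  0.02]
yaw 12.780045592480958
95.56639376981958 3.25589810167909
lat force -1.2416906911820298 axial 0.0678519608676722
0 [-0.0015 -0.0001] 0.0
-2 [-0.0041  0.0107] -0.067
-4 [-0.0064  0.0217] -0.133
-6 [-0.0082  0.0327] -0.2
{'xyz': [575.6733206071469, 241.09449182084123, 212.03495673558925], 'rotation': [-0.11499967292510345, 0.08956266474127636, -0.617304034005686, 0.773103701913183]}
20 [186, 184, 185, 148, 157, 166, 173, 175, 177, 176, 176, 175, 174]
60 [183, 183, 182, 182, 182, 147, 156, 167, 173, 175, 177, 176, 175]
100 [183, 183, 181, 181, 181, 180, 178, 144, 156, 165, 171, 175, 175]
140 [187, 187, 187, 187, 188, 188, 187, 187, 187, 155, 156, 162, 171]
```

View pics/w17.png

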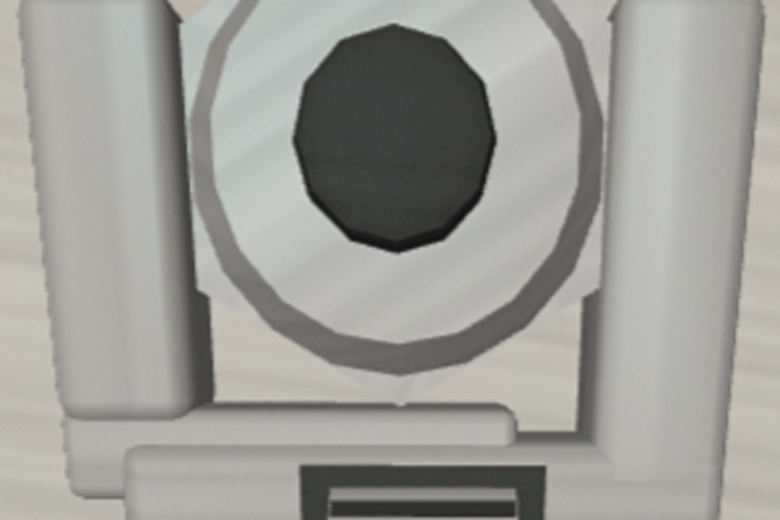

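Request:
play_rows([
  [[0, 0, 0], 0, -1],
  [[0, 0, 0], 0, -1],
  [[0, 0, 0], 0, -1],
  [[0, 0, 0.05], 0, -1],
  [[0, 0, 0.15], 0, -1],
  [[0, 0, 0.25], 0, 1],
  [[0.03, 0.007, 0.3], 0, 1],
  [[0.03, 0.007, 0.3], 0, 1],
])

```text
clock: 24.72
position: [512.0, 227.3, 335.4]
ee_rot: [0.994, 0.111, 0.005, 0.0]
contact_force: [0.5, 0.1, -0.5]
gripper_width: 32.0
```

```bash
python3 st.py|head -2
python3 - <<'E'
from bench import arm
from h import *
p=arm.get_image("wrist"); save("w18",p["pixels"]); print({k:p[k].tolist() for k in ["xyz","rotation"]})
p=arm.get_image("scene"); save("s18",p["pixels"],4.5,(360,150,530,280))
E
```

```text
[512.  227.3 335.4] 24.725 [ 0.5   0.13 -0.45] [ 0.03  0.09 -0.02]
yaw 12.760010106749638
{'xyz': [585.2736744450316, 243.57335378684792, 304.6940503212702], 'rotation': [-0.11275980698561613, 0.08891511448527337, -0.617533725010638, 0.7733249167194363]}
```

View pics/w18.png

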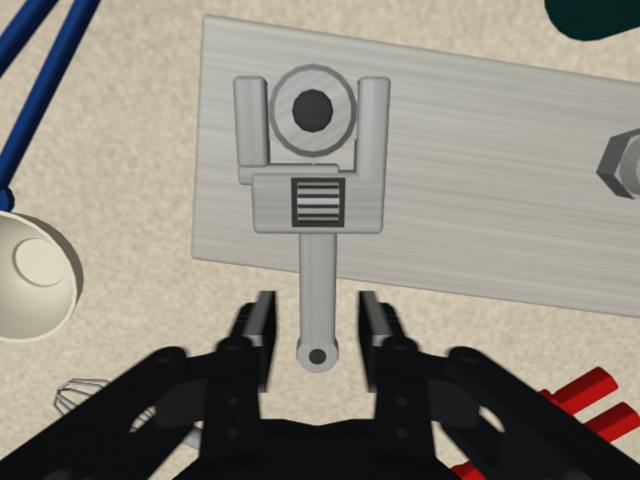

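View pics/s18.png

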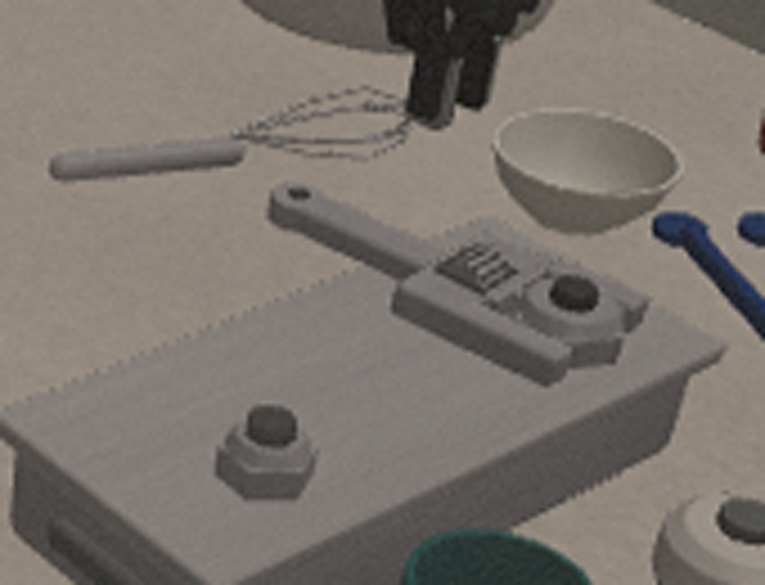

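```bash
cat > gapm.py <<'E'
from inhand import *
import sys
def ext(name,cam,rows_j,rows_h,lo,ro,hl,hr,back,x0,zt):
    a=cv2.GaussianBlur(cv2.imread(f'pics/{name}.png').astype(float).mean(2),(0,0),.7)
    g=np.gradient(a,axis=1)
    def pk(r,c,s,w=7):
        l=s*g[r,c-w:c+w+1]; i=int(np.argmax(l)); i=min(max(i,1),2*w-1)
        return c-w+i+(l[i-1]-l[i+1])/(2*(l[i-1]-2*l[i]+l[i+1])+1e-9)
    L={'jo':[],'ro':[],'hl':[],'hr':[]}
    for r in rows_j:
        f_=(r-rows_j[0])/(rows_j[-1]-rows_j[0])
        L['jo'].append((pk(r,int(lo[0]+f_*(lo[1]-lo[0])),-1),r)); L['ro'].append((pk(r,int(ro[0]+f_*(ro[1]-ro[0])),1),r))
    for r in rows_h:
        L['hl'].append((pk(r,hl,-1),r)); L['hr'].append((pk(r,hr,1),r))
    x,f=fitl(cam,L,back,zt,x0,True)
    return x,f,L
E
python3 - <<'E'
from gapm import *
w=wc([585.2736744450316, 243.57335378684792, 304.6940503212702],[-0.11275980698561613, 0.08891511448527337, -0.617533725010638, 0.7733249167194363])
x,f,L=ext("w18",w,range(90,155,5),range(185,226,5),(235,238),(390,385),253,383,232.7,[593,245,.222,51,-4],88)
print(x,np.degrees(x[2]),abs(f).max(),f.std())
print(L['jo'][::4],L['ro'][::4],L['hl'][::3],L['hr'][::3])
x5=wc([508.4482240455801, -401.9633819637203, 232.51193669067163],[0.02774284322246086, -0.14206790339268485, 0.9693340626127024, -0.1985913405319935])
x,f,L=ext("w5",x5,range(95,165,5),range(198,236,5),(223,227),(393,389),242,386,246.7,[512,-406,-1.17,50.6,-4],36)
print("ref w5",x,abs(f).max(),f.std())
E
```

```text
[ 5.94454656e+02  2.44682160e+02  2.21799955e-01  5.12598040e+01
 -3.33773095e+00] 12.708201326429464 0.29234944778045246 0.10205446540693527
[(np.float64(232.50838180119453), 90), (np.float64(233.64972457761505), 110), (np.float64(234.6251369396179), 130), (np.float64(235.83921281257648), 150)] [(np.float64(389.9856804119984), 90), (np.float64(388.94042201273516), 110), (np.float64(387.91838545168366), 130), (np.float64(386.9248031050276), 150)] [(np.float64(249.9463511808551), 185), (np.float64(251.06727045753334), 200), (np.float64(251.71030463664104), 215)] [(np.float64(385.0178421076269), 185), (np.float64(384.02240528743323), 200), (np.float64(383.3396509216331), 215)]
ref w5 [ 513.01072789 -409.91288373   -1.17549201   50.89962902    6.22238672] 11.147178142658277 2.3644088283972335
```

Request:
play_rows([
  [[0.06, 0.012, 0], 0, 1],
  [[0.123, 0.026, 0], 0, 1],
  [[0.123, 0.026, -0.1], 0, 1],
  [[0.123, 0.026, -0.19], 0, 1],
  [[0.123, 0.026, -0.2], 0, 1],
  [[0.123, 0.026, -0.2], 0, 1],
])

```text
clock: 25.58
position: [548.0, 234.7, 273.0]
ee_rot: [0.994, 0.111, 0.002, 0.002]
contact_force: [-0.5, 0.2, 0.2]
gripper_width: 0.1
```

Request:
play_rows([
  [[0.001, 0, -0.009], 0, 1],
  [[0.001, 0, -0.013], 0, 1],
  [[0.001, 0, -0.013], 0, 1],
])

```text
clock: 25.95
position: [548.3, 234.7, 269.6]
ee_rot: [0.994, 0.111, 0.003, 0.001]
contact_force: [0.0, -0.2, 0.1]
gripper_width: 0.0
```

Request:
play_rows([
  [[0, 0, -0.003], 0, 1],
  [[0, 0, -0.004], 0, 1],
])

```text
clock: 26.2
position: [548.6, 234.8, 269.4]
ee_rot: [0.994, 0.111, 0.003, 0.001]
contact_force: [-0.3, -0.6, 5.7]
gripper_width: -0.1
```

Request:
play_rows([
  [[-0.004, -0.001, -0.004], 0, 1],
  [[-0.008, -0.002, -0.004], 0, 1],
  [[-0.012, -0.003, -0.004], 0, 1],
  [[-0.016, -0.004, -0.004], 0, 1],
  [[-0.016, -0.004, -0.004], 0, 1],
])

```text
clock: 26.82
position: [544.6, 233.9, 269.4]
ee_rot: [0.994, 0.112, 0.005, 0.001]
contact_force: [1.6, -1.6, 5.8]
gripper_width: -0.2
```

Request:
play_rows([
  [[0, 0, 0.05], 0, 1],
  [[0, 0, 0.15], 0, 1],
  [[-0.05, -0.01, 0.22], 0, 1],
  [[-0.12, -0.026, 0.22], 0, 1],
  [[-0.12, -0.026, 0.22], 0, 1],
  [[-0.12, -0.026, 0.22], 0, 1],
])

```text
clock: 27.58
position: [508.8, 226.2, 335.4]
ee_rot: [0.994, 0.112, 0.005, 0.001]
contact_force: [0.3, -0.5, 0.0]
gripper_width: 0.3
```

```bash
python3 st.py|head -2
python3 - <<'E'
from bench import arm
from gapm import *
p=arm.get_image("wrist"); save("w19",p["pixels"])
q=arm.get_image("scene"); save("s19",q["pixels"])
x,f,L=ext("w19",p,range(90,155,5),range(185,226,5),(235,238),(390,385),253,383,232.7,[593,245,.222,51,-4],88)
print(x,np.degrees(x[2]),abs(f).max(),f.std())
E
```

```text
[508.8 226.2 335.4] 27.575 [ 0.3  -0.5   0.04] [-0.08  0.02  0.02]
yaw 12.832135125769472
[ 5.91208840e+02  2.43947227e+02  2.20597524e-01  5.11815437e+01
 -3.35634627e+00] 12.639307071303264 1.0384081814530077 0.22262593066854838
```

View pics/w19.png

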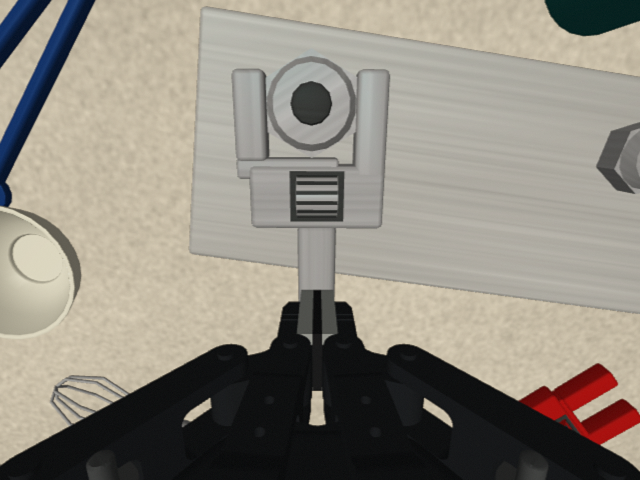

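View pics/s19.png

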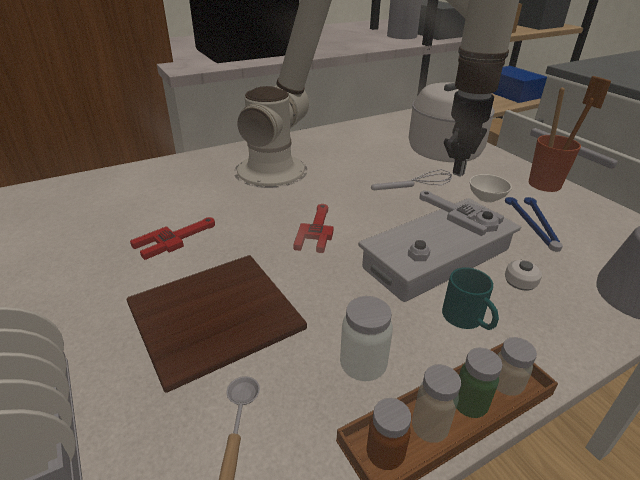

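```bash
python3 - <<'E'
from gapm import *
w18=wc([585.2736744450316, 243.57335378684792, 304.6940503212702],[-0.11275980698561613, 0.08891511448527337, -0.617533725010638, 0.7733249167194363])
w19=dict(w18); w19['xyz']=w18['xyz']+np.array([508.8-512,226.2-227.3,0])
for n,w,o,b in (("w18",w18,0,232.7),("w19",w19,-6.5,226.5)):
    r1=range(90+int(o),155+int(o),5); r2=range(186+int(o),221+int(o),5)
    x,f,L=ext(n,w,r1,r2,(233,236),(390,386),250,384,b,[593,245,.222,51,-4],88); print(n,x,np.degrees(x[2]),abs(f).max(),f.std())
    # nut position from stud centre
    su={"w18":(312.5,110),"w19":(311.5,103)}[n]
    X=onz(w,*su,102-3.4); C,S=np.cos(x[2]),np.sin(x[2]); d=X[:2]-x[:2]; print("nut in wrench",d@[C,S],d@[-S,C])
E
python3 - <<'E'
import cv2
a=cv2.imread('pics/w19.png'); cv2.imwrite('pics/z19.png',cv2.resize(a[45:240,220:400],None,fx=3,fy=3,interpolation=2))
E
```

```text
w18 [ 5.94434313e+02  2.44657568e+02  2.21638677e-01  5.12979484e+01
 -3.42915271e+00] 12.698960740811549 0.20480923882706747 0.08938215918912999
nut in wrench 0.7807019411784151 2.8750912090781204
w19 [ 5.95013316e+02  2.45100624e+02  2.20221621e-01  5.10387313e+01
 -3.10931148e+00] 12.617769451285204 0.3690992926677552 0.13204567139697745
nut in wrench 0.21009910036468898 2.7183182357920663
```

View pics/z19.png

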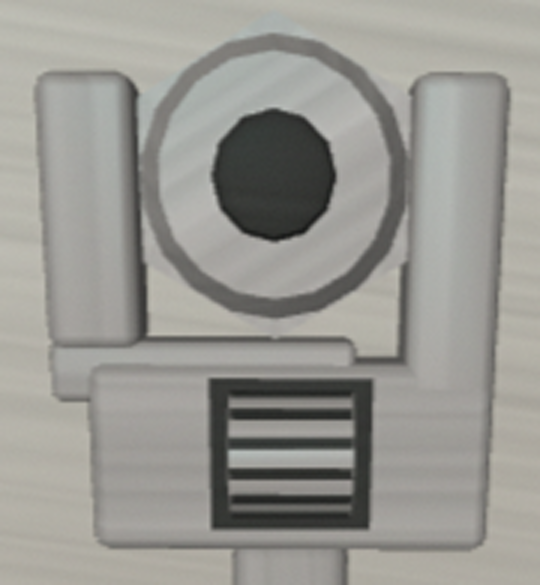

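```bash
python3 -c "
from bench import arm
print(arm.job_done()); print(arm.read_state()['clock'])"
```

```text
the job is handed in; nothing more can be done
None
the job is handed in; nothing more can be done
```

I tightened the large nut to its stop with the adjustable wrench and left the wrench flat on the lid with its jaws round that nut. I handed the job in at about 28 s and have had no verdict back. The timer stands behind the large nut, so that was the one due.

**What I did:**
- **Opening the jaws:** I rolled the worm towards the jaws in three strokes, widening the gap from about 44 mm to about 50.8 mm.
- **Fitting:** I laid the wrench on the lid and slid it onto the nut with almost no sideways force.
- **Tightening:** I turned it clockwise about 45 degrees, until the side force rose from about 2 N to 7–8 N and the nut stopped following.

**Last checks:**
- **Wrench on the nut:** the last pictures show it flat on the lid and in line with the nut's flats. The nut's axis is about 0 to 2 mm along the wrench and 2.8 mm to the side.
- **At the stop:** the nut's angle agrees to within about a degree with the stop angle worked out from the lid's edges.
- **Surroundings:** in the last overview picture the small nut, timer, mug and jar looked unmoved. The robot is clear of everything.

**What was off:**
- **Overdriven at the stop:** I pushed about 4 degrees too far, which forced the moving jaw out to about 51.3 mm. I turned the wrench back into line and rolled the worm shut a little; the gap now measures 51.0 mm, so the jaws have about 1 mm of play.
- **Camera disagreement:** the scene and side cameras put things 6 to 14 mm away from the wrist camera, which itself read heights about 4 mm too low. I worked from positions relative to the wrench in the wrist camera's pictures.

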